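# Turn over the settled coating bottles and stow them in the kit drawer

### The arm

A 6-joint arm with a two-finger parallel gripper is mounted at the origin on the work surface. World frame = base frame: x ahead of the robot, y to its left, z up, the work surface at z = 0. Lengths are in m, angles in rad, forces in N, time in s.
With the tool pointing down it reaches from about 0.325 to 0.925 m from the base axis. Payload 3.1 kg.
Tool frame: the origin (TCP) lies at the very end of the fingers, on their centre line; the grasp point (between the pads) lies 19 mm behind it; z points along the fingers, y is the line along which they close (so a half turn about z gives the same grasp; the last joint's range is limited). The gripper opens to 85 mm and grips with 20 to 120 N. Pads are 22 mm wide; open, the fingers measure 114 mm over their backs; the gripper's body (76 mm by 85 mm) begins 54 mm behind the grasp point. The pads swing forward as they close: fully open they stand 13 mm farther back than shut.
Start: joints at [-1.237, 0.217, 1.613, -0, 1.311, -0.112], TCP at [0.27, -0.564, 0.231] pointing down, gripper open.
Joint ranges: [-2.75, 2.75], [-0.78, 2.1], [0.31, 2.55], [-1.13, 4.27], [0.13, 2.63], [-2.58, 2.58]. Speed limits (rad/s): [2.79, 2.79, 3.14, 3.14, 3.14, 3.14].

### API

Orientations are given as a unit quaternion [w, x, y, z].
In Python, from bench import robot, cams gives the robot as it stands.
- The arm moves only by the shell command python3 -m inch 'ROWS' [OPENING] [FORCE]. ROWS is JSON, a list of rows, each a list of 2 entries, a list of its own where there are three numbers: the shift along the tool's x, y, z in mm, then the turn, a rotation vector about the tool's x, y, z in degrees. A call has 1 to 8 rows; each row shifts and turns the commanded pose from where the row before left it, along the tool's axes as they then stand; what a row does not reach is not made up. A row lasts 1/12 s, in which the tool goes at most 41.7 mm and 7.16 degrees, less where a joint would pass 70% of its speed; a pose out of reach is approached as far as the arm can. A call is refused whole if a number of a shift passes 41.7 or a number of a turn 7.16, either way. A call with a gripper value outside its range is refused whole. OPENING is the finger opening in mm, from 0 to 85.4, set as the call begins (- or left out, the last holds). The fingers move at their own pace and stop on an object; FORCE is the grip in N (left out, the last holds). Time passes only in rows, so rows that do not move let the fingers close. It gives the time, the measured TCP pose, the force, the opening and the grip force at its end, in the units of the state.
- robot.get_state(): the state, without advancing time (a new reading comes with each control period).
- cams.grab_frame(name): name is "scene" or "side" or "wrist"; returns a dict with "pixels" (400x640x3 uint8, red, green, blue), "intrinsics" (3x3 intrinsics, pixels), "origin" and "attitude" of the camera in the world. Camera axes: x right, y down, z forward; pixel columns grow to the right and rows downward; lengths in m; the calibration is good to about 2 mm. A picture is of the moment at which its call begins. There is no depth.
- robot.job_done(): hands the job in; it is judged then, once.
The state is a dict: "time": time; "joint_positions": joint angles; "qvel": joint speeds; "joint_efforts": joint torques, N m; "ee_pos": TCP position; "eef_rot": TCP orientation; "wrist_force": force on the tool from outside, world axes, zero at the start; "ft_torque": the same for the moment, N m; "grip_width": finger opening in m; "grasp_force": force on a finger pad.
Only numpy, scipy, OpenCV 4.12 (cv2) and the standard library are available. Lean on these libraries where they do the work, as an engineer would, in place of code of your own. Each camera call takes 0.05 s, during which the arm holds its last target. There are 200 camera calls.

### The job

The coating bottles have settled. Take those that are on the bench one at a time, the red-capped one first, then blue, then yellow (one may be missing): turn the closed bottle fully upside down, keep it so for about five seconds, then stand it upright in the drawer pocket of its own colour before taking the next. When they are all in, push the drawer fully home with the bottles still upright, and leave everything else on the bench alone.

Things in the scene. Friction and masses are not known exactly. Their poses are not given: they have to be found in the camera images.
- bottle_red: closed round white bottle, red cap and red label band; may be absent. Dark steel foot 72 mm wide, 14 mm high; straight body 58 mm wide up to 95 mm above the underside; shoulder; cap 38 mm wide from 112 mm up to 140 mm; 0.22 to 0.45 kg, most of it in the foot. Origin: centre of the underside; z: out through the cap. Starts standing on the 3 mm bench mat
- bottle_blue: closed round white bottle, blue cap and blue label band; may be absent. Dark steel foot 72 mm wide, 14 mm high; straight body 58 mm wide up to 95 mm above the underside; shoulder; cap 38 mm wide from 112 mm up to 140 mm; 0.22 to 0.45 kg, most of it in the foot. Origin: centre of the underside; z: out through the cap. Starts standing on the 3 mm bench mat
- bottle_yellow: closed round white bottle, yellow cap and yellow label band; may be absent. Dark steel foot 72 mm wide, 14 mm high; straight body 58 mm wide up to 95 mm above the underside; shoulder; cap 38 mm wide from 112 mm up to 140 mm; 0.22 to 0.45 kg, most of it in the foot. Origin: centre of the underside; z: out through the cap. Starts standing on the 3 mm bench mat
- pocket_red (a point): middle of the floor of the left (+y) drawer pocket, which has a red floor and a red tag on the drawer front. The pocket is 94 mm by 94 mm inside, between walls 31 mm high above its floor (the drawer front, 6 mm thick, stands 46 mm above it); pockets are 98 mm apart. x: the way the drawer closes (away from the robot), y: to the left along the drawer, z: up. Moves with the drawer
- pocket_blue (a point): middle of the floor of the middle drawer pocket, which has a blue floor and a blue tag on the drawer front. The pocket is 94 mm by 94 mm inside, between walls 31 mm high above its floor (the drawer front, 6 mm thick, stands 46 mm above it); pockets are 98 mm apart. x: the way the drawer closes (away from the robot), y: to the left along the drawer, z: up. Moves with the drawer
- pocket_yellow (a point): middle of the floor of the right (-y) drawer pocket, which has a yellow floor and a yellow tag on the drawer front. The pocket is 94 mm by 94 mm inside, between walls 31 mm high above its floor (the drawer front, 6 mm thick, stands 46 mm above it); pockets are 98 mm apart. x: the way the drawer closes (away from the robot), y: to the left along the drawer, z: up. Moves with the drawer
- kit_drawer (a joint): how far the drawer of the kit unit stands open, m: 0 = fully home against its stop, at most 0.13. It slides with about 2 N of friction, stays where it is left, and closes along +x of the pocket points. No spring or latch. The pocket middles lie (opening less 53 mm) in front of the shell's front
- drawer_handle (a point): middle of the drawer's pull bar: horizontal, 100 mm long along the point's y, 11 mm thick, standing 35 mm off the blue drawer front, 36 mm above the bench; the bottom of the front is 8 mm above the bench. x: the way the drawer closes. Push the bar or the front
- unit: fixed drawer unit: grey shell 160 mm deep (x), 318 mm wide (y), 195 mm high with a clear flat top, open in front; origin: centre of the underside; x: away from the drawer front, which is flush with the shell's front 80 mm from the origin when closed; a bottle standing in the drawer passes under the top
- paste_jar: bystander: small white jar, black cap, 48 mm diameter, 50 mm tall; origin: centre of underside
- spool: bystander: solder spool standing on its flange, 64 mm diameter, 46 mm tall; origin: centre of underside
- board: bystander: dark green circuit board, 90 by 140 mm, 7 mm thick with its parts, lying flat; origin: centre of underside
- screwdriver: bystander: screwdriver with orange handle, 160 mm long, lying flat on the bench right of the mat
- meter: bystander: red hand-held meter, 160 by 80 by 35 mm, lying flat; origin: centre of underside

How it is judged:
On the way, in this order (a step that is already met when the one before it is completed fails the run):
1. the bottle with the red cap is turned upside down (cap end within 45 degrees of straight down) for three seconds (angle between bottle_red's own z axis and vertical above 2.36 rad), for 3 s.
2. the bottle with the red cap stands upright and released in the red pocket (horizontal distance between bottle_red and pocket_red below 0.032 m and angle between bottle_red's own z axis and vertical below 0.12 rad and z of bottle_red in the frame of pocket_red between -0.012 and 0.012 m and linear speed of bottle_red below 0.05 m/s and contact force between the fingers and bottle_red below 0.2 N), for 0.2 s.
3. the bottle with the blue cap is turned upside down (cap end within 45 degrees of straight down) for three seconds (angle between bottle_blue's own z axis and vertical above 2.36 rad), for 3 s.
4. the bottle with the blue cap stands upright and released in the blue pocket (horizontal distance between bottle_blue and pocket_blue below 0.032 m and angle between bottle_blue's own z axis and vertical below 0.12 rad and z of bottle_blue in the frame of pocket_blue between -0.012 and 0.012 m and linear speed of bottle_blue below 0.05 m/s and contact force between the fingers and bottle_blue below 0.2 N), for 0.2 s.
5. the bottle with the yellow cap is turned upside down (cap end within 45 degrees of straight down) for three seconds (angle between bottle_yellow's own z axis and vertical above 2.36 rad), for 3 s.
6. the bottle with the yellow cap stands upright and released in the yellow pocket (horizontal distance between bottle_yellow and pocket_yellow below 0.032 m and angle between bottle_yellow's own z axis and vertical below 0.12 rad and z of bottle_yellow in the frame of pocket_yellow between -0.012 and 0.012 m and linear speed of bottle_yellow below 0.05 m/s and contact force between the fingers and bottle_yellow below 0.2 N), for 0.2 s.
7. the drawer is pushed home (value of joint kit_drawer below 0.005 m), for 0.3 s.
At the end, for the whole second after the job is handed in: Every bottle present stands upright (within 7 degrees), released and at rest, on the floor of the pocket of its colour (within 32 mm of its middle), and the drawer is home to within 6 mm (all of step 2 and all of step 4 and all of step 6 and value of joint kit_drawer below 0.006 m); the robot touches nothing.
It fails at once if the paste jar is shoved more than 4 cm (distance of paste_jar from where it was at the start of the episode above 0.04 m).
It fails at once if the spool is shoved more than 4 cm (distance of spool from where it was at the start of the episode above 0.04 m).
It fails at once if the board is shoved more than 4 cm (distance of board from where it was at the start of the episode above 0.04 m).
It fails at once if the screwdriver is shoved more than 4 cm (distance of screwdriver from where it was at the start of the episode above 0.04 m).
It fails at once if the meter is shoved more than 4 cm (distance of meter from where it was at the start of the episode above 0.04 m).
Of bottle_red, bottle_blue, bottle_yellow only 2 to 3 are there at a start; the rules pass over those that are not, and their reading is None.
At some moment in a run one of bottle_red, bottle_blue, bottle_yellow may be knocked a few centimetres aside while the robot is not near it.
It also fails if it takes over 210 s, if anything falls off the work surface, if the arm or the gripper's body presses on something with over 40 N, if the wrist force passes 120 N, or if a joint passes its speed limit or range.

## Working session

There is one attempt and no reset: what is moved stays moved. The work goes in short steps, Python scripts to look and compute and a shell command to move; the robot and the scene stay as the last step left them, time stands still between calls to the robot, and variables do not carry over. Pictures are saved under pics/ and viewed, at most 14 in all, crops included, and the job is handed in when it is done.

```bash
ls; mkdir -p pics; python3 - <<'E'
from bench import robot, cams
import cv2,numpy as np
for n in ["scene","side","wrist"]:
    f=cams.grab_frame(n); cv2.imwrite(f"pics/{n}0.png",f["pixels"][:,:,::-1]); print(n,np.round(f["intrinsics"],1).tolist(),np.round(f["origin"],4),np.round(f["attitude"],4).tolist())
print(robot.get_state())
E
```

```text
pics
scene [[432.1, 0.0, 315.8], [0.0, 432.1, 203.4], [0.0, 0.0, 1.0]] [ 0.1037 -0.2249  1.4025] [-0.1308, 0.7868, -0.5953, 0.0974]
side [[469.1, 0.0, 322.6], [0.0, 469.1, 202.9], [0.0, 0.0, 1.0]] [ 0.6381 -0.4816  1.2762] [-0.1488, 0.9806, 0.1258, -0.0226]
wrist [[277.1, 0.0, 319.9], [0.0, 277.1, 200.0], [0.0, 0.0, 1.0]] [ 0.3392 -0.5307  0.3731] [0.1275, 0.8366, -0.5266, -0.0815]
{'time': 0.15, 'joint_positions': array([-1.23722739e+00,  2.17588552e-01,  1.61460074e+00,  5.18954617e-05,
        1.31129911e+00, -1.12218612e-01]), 'qvel': array([-1.68039331e-04, -2.24734278e-03, -4.87126840e-03,  8.68846307e-04,
        8.44306499e-04, -3.44139673e-05]), 'joint_efforts': array([-6.34471489e-04, -3.97445691e+01, -3.04417562e+01, -1.06925506e-04,
        5.85337155e-03, -6.16260706e-06]), 'ee_pos': array([ 0.26929434, -0.56330409,  0.2302451 ]), 'eef_rot': array([-9.44843650e-04,  9.75262895e-01,  2.21046117e-01, -7.97727889e-05]), 'wrist_force': array([ 0.28681282,  0.71850858, -0.4859997 ]), 'ft_torque': array([-0.0352205, -0.0096658, -0.0030578]), 'grasp_force': 0.0, 'grip_width': 0.08560078896418882}
```

View pics/scene0.png

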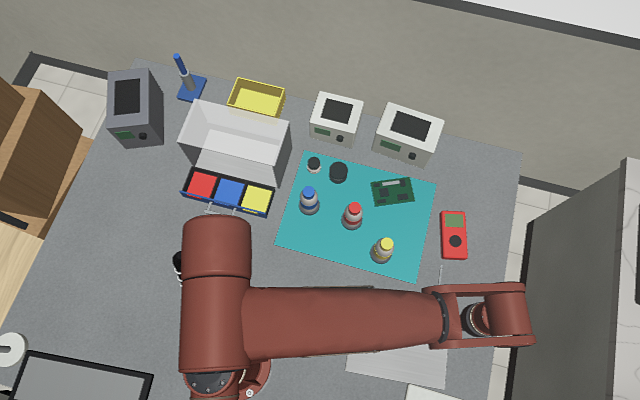

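View pics/side0.png

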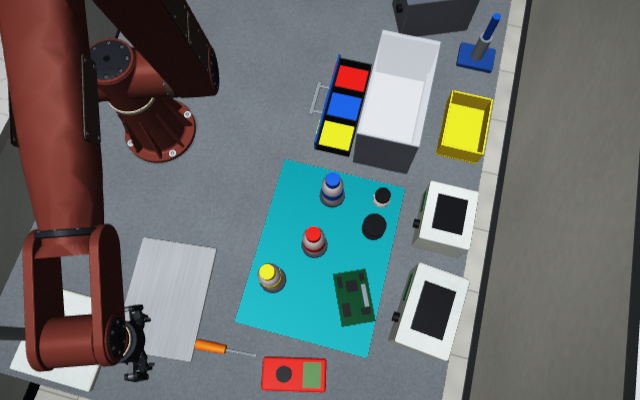

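All three bottles are there: in the scene view the caps are at red (353,209), blue (309,190), yellow (387,243), and the drawer is open with its pockets at (202,185), (230,193), (257,200). Measuring next.

```bash
cat > h.py <<'E'
from bench import robot, cams
import cv2,numpy as np
from scipy.spatial.transform import Rotation as R
def grab(n,save=None):
    f=cams.grab_frame(n)
    if save: cv2.imwrite(f"pics/{save}.png",f["pixels"][:,:,::-1])
    return f
def rot(q): return R.from_quat(np.roll(q,-1))
def cast(f,u,v,z):
    d=rot(f["attitude"]).apply(np.linalg.inv(f["intrinsics"])@[u,v,1]); o=np.array(f["origin"])
    return o+d*(z-o[2])/d[2]
def tri(f1,p1,f2,p2):
    A=np.zeros((3,3));b=np.zeros(3);L=[]
    for f,p in((f1,p1),(f2,p2)):
        d=rot(f["attitude"]).apply(np.linalg.inv(f["intrinsics"])@[*p,1]);d/=np.linalg.norm(d)
        P=np.eye(3)-np.outer(d,d);A+=P;b+=P@f["origin"];L.append((P,f["origin"]))
    x=np.linalg.solve(A,b); return x,max(np.linalg.norm(P@(x-o)) for P,o in L)
def masks(f):
    h=cv2.cvtColor(f["pixels"],cv2.COLOR_RGB2HSV);H,S,V=cv2.split(h);s=(S>165)&(V>90)
    return {"red":s&((H<5)|(H>175)),"blue":s&(H>105)&(H<125),"yellow":s&(H>24)&(H<34)}
def blobs(m,amin=25):
    n,_,st,c=cv2.connectedComponentsWithStats(m.astype(np.uint8))
    return [(int(st[i,4]),*np.round(c[i],1)) for i in range(1,n) if st[i,4]>amin]
E
python3 - <<'E'
from h import *
for n in ["scene","side"]:
    f=grab(n)
    for k,m in masks(f).items():
        for a,u,v in blobs(m): print(n,k,a,u,v,"z.132",np.round(cast(f,u,v,.132)[:2],3),"z.012",np.round(cast(f,u,v,.012)[:2],3))
E
```

```text
scene red 465 200.8 184.3 z.132 [0.481 0.262] z.012 [0.517 0.308]
scene red 60 455.0 213.9 z.132 [ 0.602 -0.526] z.012 [ 0.649 -0.554]
scene red 62 455.6 254.0 z.132 [ 0.478 -0.549] z.012 [ 0.514 -0.58 ]
side red 654 351.4 78.1 z.132 [0.525 0.233] z.012 [0.514 0.308]
side red 178 312.9 233.9 z.132 [ 0.537 -0.224] z.012 [ 0.527 -0.196]
side red 1405 288.9 374.0 z.132 [ 0.569 -0.556] z.012 [ 0.562 -0.564]
side blue 48 496.4 16.4 z.132 [0.885 0.537] z.012 [0.911 0.644]
side blue 608 475.4 57.5 z.132 [0.848 0.385] z.012 [0.87  0.476]
side blue 166 326.7 99.4 z.132 [0.476 0.152] z.012 [0.459 0.218]
side blue 716 344.0 106.1 z.132 [0.527 0.144] z.012 [0.515 0.209]
side blue 169 332.2 179.6 z.132 [ 0.548 -0.071] z.012 [ 0.539 -0.028]
side blue 32 327.7 196.4 z.132 [ 0.548 -0.119] z.012 [ 0.539 -0.081]
side yellow 2788 464.5 126.7 z.132 [0.855 0.164] z.012 [0.877 0.232]
side yellow 785 336.3 135.2 z.132 [0.528 0.054] z.012 [0.516 0.11 ]
side yellow 195 266.9 271.7 z.132 [ 0.453 -0.343] z.012 [ 0.434 -0.329]
```

```bash
python3 -m inch '[[[0,0,-40],[0,0,0]],[[0,0,-40],[0,0,0]],[[0,0,-40],[0,0,0]],[[0,0,-40],[0,0,0]],[[0,0,0],[0,0,0]],[[0,0,0],[0,0,0]]]' 85; python3 - <<'E'
from h import *
s=robot.get_state();print(s["joint_positions"].round(4),s["ee_pos"].round(4),s["eef_rot"].round(4))
E
```

```text
time: 0.75
ee_pos: [0.2701, -0.5654, 0.3962]
eef_rot: [0.004, 0.975, 0.221, 0.0]
wrist_force: [-0.8, -0.5, -0.8]
grip_width: 0.0853
grasp_force: 0.0
[-1.2371  0.134   1.4059 -0.      1.5931 -0.1122] [ 0.2701 -0.5654  0.3962] [4.300e-03 9.752e-01 2.211e-01 5.000e-04]
```

```bash
cat > st.py <<'E'
from h import *
s=robot.get_state();print("J",s["joint_positions"].round(4).tolist(),s["ee_pos"].round(4).tolist(),s["eef_rot"].round(4).tolist())
E
python3 -m inch '[[[0,-40,0],[0,0,0]],[[0,-40,0],[0,0,0]],[[0,-40,0],[0,0,0]],[[0,-40,0],[0,0,0]],[[0,-40,0],[0,0,0]],[[0,0,0],[0,0,0]],[[0,0,0],[0,0,0]]]' >/dev/null; python3 st.py
python3 -m inch '[[[0,0,-40],[7,0,0]],[[0,0,-40],[7,0,0]],[[0,0,-40],[7,0,0]],[[0,0,0],[7,0,0]],[[0,0,0],[7,0,0]],[[0,0,0],[0,0,0]],[[0,0,0],[0,0,0]]]' >/dev/null; python3 st.py
python3 -m inch '[[[0,40,0],[-7,0,0]],[[0,40,0],[-7,0,0]],[[0,40,0],[-7,0,0]],[[0,40,0],[-7,0,0]],[[0,40,0],[-7,0,0]],[[0,0,0],[0,0,0]],[[0,0,0],[0,0,0]]]' >/dev/null; python3 st.py
python3 - <<'E'
from h import *
f1=grab("scene");f2=grab("side")
def m2(f):
    H,S,V=cv2.split(cv2.cvtColor(f["pixels"],cv2.COLOR_RGB2HSV));s=(S>120)&(V>70)
    return {"red":s&((H<6)|(H>174)),"blue":s&(H>105)&(H<128),"yellow":s&(H>20)&(H<35)}
for f,n in((f1,"scene"),(f2,"side")):
    for k,m in m2(f).items():
        for a,u,v in blobs(m,30):
            p=cast(f,u,v,.132)
            if .3<p[0]<.75 and -.6<p[1]<.4: print(n,k,a,u,v,"z.132",np.round(p[:2],3),"z.012",np.round(cast(f,u,v,.012)[:2],3))
E
```

```text
J [-1.2906, -0.3192, 1.8375, 0.0001, 1.6249, -0.1653] [0.1826, -0.3814, 0.3894] [-0.0008, 0.9753, 0.2209, -0.0]
J [-1.2391, 0.1164, 1.3301, -0.0882, 2.3069, -0.1532] [0.1903, -0.3986, 0.5056] [-0.2961, 0.9292, 0.2109, -0.0667]
J [-1.2375, 0.1263, 1.3356, 0.0001, 1.6784, -0.1124] [0.2686, -0.5618, 0.4404] [0.0007, 0.9753, 0.221, 0.0001]
scene red 531 201.7 184.0 z.132 [0.483 0.26 ] z.012 [0.519 0.306]
scene red 117 354.2 207.8 z.132 [ 0.537 -0.223] z.012 [ 0.578 -0.222]
scene red 833 453.3 238.7 z.132 [ 0.523 -0.535] z.012 [ 0.563 -0.564]
scene red 35 352.5 221.9 z.132 [ 0.491 -0.229] z.012 [ 0.528 -0.229]
scene blue 802 226.6 195.0 z.132 [0.469 0.172] z.012 [0.504 0.209]
scene blue 117 308.1 192.0 z.132 [ 0.548 -0.071] z.012 [ 0.59  -0.056]
scene blue 47 308.7 206.0 z.132 [ 0.504 -0.085] z.012 [ 0.542 -0.072]
scene yellow 311 254.3 200.2 z.132 [0.477 0.083] z.012 [0.512 0.112]
scene yellow 57 386.4 243.9 z.132 [ 0.452 -0.344] z.012 [ 0.485 -0.355]
side red 660 351.4 78.2 z.132 [0.526 0.233] z.012 [0.514 0.308]
side red 195 312.9 234.0 z.132 [ 0.537 -0.224] z.012 [ 0.527 -0.197]
side red 49 312.8 248.7 z.132 [ 0.547 -0.26 ] z.012 [ 0.537 -0.237]
side red 1484 289.1 374.1 z.132 [ 0.57  -0.556] z.012 [ 0.563 -0.564]
side blue 238 326.5 99.9 z.132 [0.475 0.15 ] z.012 [0.458 0.216]
side blue 723 344.0 106.1 z.132 [0.527 0.144] z.012 [0.515 0.209]
side blue 181 332.3 180.0 z.132 [ 0.549 -0.072] z.012 [ 0.539 -0.029]
side blue 69 330.5 196.2 z.132 [ 0.555 -0.116] z.012 [ 0.546 -0.078]
side yellow 797 336.3 135.2 z.132 [0.528 0.054] z.012 [0.516 0.11 ]
side yellow 209 266.8 271.7 z.132 [ 0.453 -0.344] z.012 [ 0.433 -0.329]
side yellow 56 275.6 283.0 z.132 [ 0.481 -0.364] z.012 [ 0.465 -0.352]
```

```bash
cat > kin.py <<'E'
import numpy as np
from scipy.optimize import least_squares
from scipy.spatial.transform import Rotation as R
lo=np.array([-2.75,-.78,.31,-1.13,.13,-2.58]);hi=np.array([2.75,2.1,2.55,4.27,2.63,2.58])
def fk(q,P,full=False):
    a1,d1,L2,a3,L4,d6=P
    A=R.from_euler('z',q[0]);B=A*R.from_euler('y',q[1]);C=B*R.from_euler('y',q[2]);D=C*R.from_euler('ZYZ',[q[3],q[4],q[5]])
    S=A.apply([a1,0,d1]);E=S+B.apply([0,0,L2]);W=E+C.apply([a3,0,L4]);T=W+D.apply([0,0,d6])
    return (T,D,S,E,W) if full else (T,D)
D=[([-1.2371,.134,1.4059,0,1.5931,-.1122],[.2701,-.5654,.3962]),([-1.23722739,.217588,1.6146,0,1.3113,-.11222],[.26929,-.5633,.23025]),
([-1.2906,-.3192,1.8375,.0001,1.6249,-.1653],[.1826,-.3814,.3894]),([-1.2391,.1164,1.3301,-.0882,2.3069,-.1532],[.1903,-.3986,.5056]),([-1.2375,.1263,1.3356,.0001,1.6784,-.1124],[.2686,-.5618,.4404])]
r=least_squares(lambda P:np.concatenate([fk(q,P)[0]-p for q,p in D]),[.1,.4,.4,0,.4,.2]);P=r.x
J0=D[-1][0]
def ik(T,Rd,q0):
    s=least_squares(lambda q:np.concatenate([fk(q,P)[0]-T,.3*(fk(q,P)[1]*Rd.inv()).as_rotvec(),1e-4*(q-q0)]),np.clip(q0,lo+.001,hi-.001),bounds=(lo,hi))
    T2,R2=fk(s.x,P);return s.x,np.linalg.norm(T2-T),(R2*Rd.inv()).magnitude()
def tool(az,pitch,roll):
    "z at azimuth az, pitch below horizontal (rad); roll=+pi/2.. about z: 0 -> tool y horizontal left of z"
    z=np.array([np.cos(az)*np.cos(pitch),np.sin(az)*np.cos(pitch),-np.sin(pitch)]);y=np.array([-np.sin(az),np.cos(az),0])
    return R.from_matrix(np.c_[np.cross(y,z),y,z])*R.from_euler('z',roll)
E
python3 - <<'E'
from kin import *
print(P.round(4),np.abs(r.fun).max())
q,D_=J0,0
print((fk(J0,P)[1].as_quat()).round(4))
rad=np.pi/180
for n,p in dict(red=(.537,-.224,.083),blue=(.548,-.0715,.083),yel=(.4525,-.344,.083),pr=(.515,.307,.095),pb=(.515,.209,.095),py=(.515,.11,.095)).items():
  b=np.arctan2(p[1],p[0])
  for off in(-30,0,30,60):
   for pit in(0,15):
    for roll in (0,180):
     best=None
     for j4 in (2,3.1,4):
      Rd=tool(b+off*rad,pit*rad,roll*rad);T=np.array(p)+Rd.apply([0,0,.019])
      s=ik(T,Rd,np.array([b,.3,1.8,j4,1.,0]));
      if best is None or s[1]+s[2]<best[1]+best[2]: best=s
     if pit==15 or roll==0: print(n,off,pit,roll,best[0].round(2),best[1].round(4),best[2].round(3))
E
```

```text
[-0.0054  0.2662  0.4472  0.0451  0.5614  0.2845] 0.06758076055420009
[ 5.333e-01  8.459e-01 -4.000e-04  5.000e-04]Traceback (most recent call last):
  File "<stdin>", line 16, in <module>
AttributeError: 'float' object has no attribute 'round'
```

```bash
sed -i 's/a1,d1,L2,a3,L4,d6=P/a1,d1,L2,a3,L4,d6,b=P/; s/A.apply(\[a1,0,d1\])/A.apply([a1,b,d1])/; s/\[.1,.4,.4,0,.4,.2\]/[.1,.4,.4,0,.4,.2,.07]/' kin.py
sed -i "s/\[q\[3\],q\[4\],q\[5\]\])/[q[3],q[4],q[5]-np.pi\/2])/" kin.py
cat > t.py <<'E'
from kin import *
print(P.round(4),np.abs(r.fun).max())
print((fk(J0,P)[1].as_quat()).round(4))
rad=np.pi/180
for n,p in dict(red=(.537,-.224,.083),blue=(.548,-.0715,.083),yel=(.4525,-.344,.083),pr=(.515,.307,.095),pb=(.515,.209,.095),py=(.515,.11,.095)).items():
  b=np.arctan2(p[1],p[0])
  for off in(-30,0,30,60):
   for pit in(0,15):
    for roll in (0,180):
     best=None
     for j4 in (2,3.1,4):
      Rd=tool(b+off*rad,pit*rad,roll*rad);T=np.array(p)+Rd.apply([0,0,.019])
      s=ik(T,Rd,np.array([b,.3,1.8,j4,1.,0]));
      if best is None or s[1]+s[2]<best[1]+best[2]: best=s
     if pit==15 or roll==0: print(n,off,pit,roll,best[0].round(2),round(best[1],4),round(best[2],3))
E
python3 t.py
```

```text
[-0.      0.2944  0.4546  0.0615  0.5577  0.3044  0.07  ] 4.023292959498548e-05
[-2.210e-01  9.753e-01 -6.000e-04  1.000e-04]
red -30 0 0 [-0.19  0.7   2.22  3.89  1.41 -1.72] 0.0 0.0
red -30 15 0 [-0.2   0.48  2.27  3.97  1.03 -1.86] 0.0 0.0
red -30 15 180 [-0.2   0.48  2.27  3.97  1.03  1.28] 0.0 0.0
red 0 0 0 [-0.63  0.69  2.34  2.9   1.47 -1.55] 0.0 0.0
red 0 15 0 [-0.63  0.43  2.41  2.88  1.01 -1.49] 0.0 0.0
red 0 15 180 [-0.63  0.43  2.41  2.88  1.01  1.65] 0.0 0.0
red 30 0 0 [-0.99  0.7   2.22  2.01  1.48 -1.37] 0.0 0.0
red 30 15 0 [-0.97  0.48  2.27  1.92  1.15 -1.2 ] 0.0 0.0
red 30 15 180 [-0.97  0.48  2.27  1.92  1.15  1.94] 0.0 0.0
red 60 0 0 [-1.05  0.79  1.92  1.45  1.62 -1.14] 0.0 0.0
red 60 15 0 [-1.03  0.62  1.98  1.34  1.4  -1.02] 0.0 0.0
red 60 15 180 [-1.03  0.62  1.98  1.34  1.4   2.12] 0.0 0.0
blue -30 0 0 [ 0.1   0.7   2.27  3.9   1.44 -1.69] 0.0 0.0
blue -30 15 0 [ 0.08  0.46  2.33  3.98  1.06 -1.84] 0.0 0.0
blue -30 15 180 [0.08 0.46 2.33 3.98 1.06 1.3 ] 0.0 0.0
blue 0 0 0 [-0.39  0.7   2.4   2.88  1.52 -1.56] 0.0 0.0
blue 0 15 0 [-0.39  0.41  2.47  2.86  1.05
[... 2465 characters left out ...]
.42  2.11] 0.0 0.0
py -30 0 0 [ 0.46  0.65  2.33  3.92  1.45 -1.68] 0.0 0.0
py -30 15 0 [ 0.44  0.4   2.39  3.99  1.06 -1.84] 0.0 0.0
py -30 15 180 [0.44 0.4  2.39 3.99 1.06 1.3 ] 0.0 0.0
py 0 0 0 [-0.08  0.66  2.46  2.85  1.55 -1.56] 0.0 0.0
py 0 15 0 [-0.07  0.34  2.53  2.83  1.05 -1.49] 0.0 0.0
py 0 15 180 [-0.07  0.34  2.53  2.83  1.05  1.66] 0.0 0.0
py 30 0 0 [-0.49  0.65  2.33  1.92  1.52 -1.42] 0.0 0.0
py 30 15 0 [-0.46  0.4   2.39  1.84  1.2  -1.22] 0.0 0.0
py 30 15 180 [-0.46  0.4   2.39  1.84  1.2   1.92] 0.0 0.0
py 60 0 0 [-0.52  0.72  2.04  1.38  1.65 -1.2 ] 0.0 0.0
py 60 15 0 [-0.49  0.54  2.1   1.29  1.43 -1.06] 0.0 0.0
py 60 15 180 [-0.49  0.54  2.1   1.29  1.43  2.08] 0.0 0.0
```

```bash
cat > sim.py <<'E'
from kin import *
rad=np.pi/180
def path(q,legs,verb=True):
    T,Rr=fk(q,P); k=0
    for sh,rv,n in legs:   # n rows each shift mm, turn deg, tool axes
        for i in range(n):
            T=T+Rr.apply(np.array(sh)/1e3); Rr=Rr*R.from_rotvec(np.array(rv)*rad)
            q2,e,er=ik(T,Rr,q); v=np.abs(q2-q).max()*12
            if e>.001 or er>.01 or v>2 : print("!",k,i,round(e,3),round(er,3),"v",round(v,1))
            q=q2
        W=fk(q,P,True)[4]; k+=1
        print(k,q.round(2),T.round(3),"W",W.round(2))
    return q
E
python3 - <<'E'
from sim import *
q=np.array(J0);T,R0=fk(q,P)
Rt=tool(0,15*rad,np.pi)
rv=(R0.inv()*Rt).as_rotvec()/rad;print("rotvec",rv.round(1))
n=14
q=path(q,[([0,0,0],rv/n,n)])
T,Rr=fk(q,P)
print("to pregrasp red mm",(Rr.inv().apply(np.array([.42,-.224,.30])-T)*1e3).round())
d=Rr.inv().apply(np.array([.42,-.224,.30])-T)*1e3/12
q=path(q,[(d,[0,0,0],12)])
g=np.array([.537,-.224,.083])+Rr.apply([0,0,.019])
pre=g+Rr.apply([0,0,-.12]);d=Rr.inv().apply(pre-fk(q,P)[0])*1e3/8
q=path(q,[(d,[0,0,0],8),([0,0,20],[0,0,0],6),([40,0,0],[0,0,0],6),([0,0,0],[0,6,0],5)])
q=path(q,[([0,0,0],[0,0,-6],30)])
q=path(q,[([0,0,0],[0,0,6],30),([0,0,0],[0,-6,0],5)])
for p in([.515,.307],[.515,.209],[.515,.11]):
  for z in(.3,.095):
    t=np.array([*p,z])+Rr.apply([0,0,.019]);d=Rr.inv().apply(t-fk(q,P)[0])*1e3/20
    q=path(q,[(d,[0,0,0],20)])
  q=path(q,[([0,0,-20],[0,0,0],6),([40,0,0],[0,0,0],6)])
E
```

```text
rotvec [  96.3   21.8 -125.6]
! 0 1 0.0 0.0 v 2.0
! 0 2 0.0 0.0 v 2.2
! 0 3 0.0 0.0 v 2.6
! 0 4 0.0 0.0 v 3.1
! 0 5 0.0 0.0 v 3.6
! 0 6 0.0 0.0 v 4.0
! 0 7 0.0 0.0 v 4.1
! 0 8 0.0 0.0 v 3.8
! 0 9 0.006 0.046 v 2.4
! 0 10 0.027 0.197 v 0.8
! 0 11 0.047 0.348 v 0.8
! 0 12 0.068 0.499 v 0.9
! 0 13 0.089 0.649 v 1.1
1 [-1.57 -0.09  1.66  0.96  1.44 -2.58] [ 0.269 -0.562  0.44 ] W [ 0.07 -0.52  0.68]
to pregrasp red mm [-288. -237.  160.]
! 0 0 0.001 0.008 v 0.9
! 0 1 0.002 0.014 v 0.9
! 0 2 0.003 0.018 v 0.9
! 0 3 0.003 0.019 v 0.9
! 0 4 0.003 0.018 v 0.9
! 0 5 0.002 0.015 v 0.8
! 0 6 0.002 0.01 v 0.8
1 [-1.11 -0.69  2.47  0.97  0.95 -2.47] [ 0.42  -0.224  0.3  ] W [ 0.17 -0.19  0.47]
! 0 2 0.003 0.018 v 0.7
! 0 3 0.007 0.04 v 0.7
! 0 4 0.011 0.062 v 0.7
! 0 5 0.016 0.085 v 0.7
! 0 6 0.02 0.109 v 0.6
! 0 7 0.025 0.134 v 0.6
1 [-0.84 -0.38  2.52  1.1   0.52 -2.58] [ 0.455 -0.211  0.14 ] W [ 0.23 -0.15  0.36]
! 1 0 0.027 0.151 v 1.0
! 1 1 0.028 0.169 v 0.9
! 1 2 0.03 0.185 v 0.9
! 1 3 0.031 0.2 v 0.8
! 1 4 0.031 0.213 v 0.8
! 1 5 0.032 0.225 v 0.8
2 [-0.64  0.05  2.26  1.18  0.32 -2.58] [ 
[... 2235 characters left out ...]
.2
! 0 18 0.024 0.182 v 0.2
! 0 19 0.026 0.195 v 0.2
1 [ 0.65  0.25  2.22 -1.13  0.45  1.41] [ 0.454  0.278 -0.017] W [0.28 0.3  0.26]
1 [ 0.78 -0.07  2.3  -0.8   0.66  1.13] [0.389 0.292 0.106] W [0.22 0.31 0.36]
! 1 2 0.0 0.0 v 2.3
! 1 3 0.0 0.0 v 2.7
! 1 4 0.0 0.0 v 3.1
! 1 5 0.0 0.0 v 3.2
2 [ 0.03 -0.5   2.51 -0.16  0.54 -0.09] [0.431 0.061 0.152] W [0.26 0.08 0.4 ]
1 [-0.19 -0.3   2.19  0.08  0.65 -0.47] [ 0.555 -0.021  0.246] W [ 0.38 -0.    0.5 ]
1 [ 0.29 -0.03  2.09 -0.42  0.56  0.35] [0.583 0.175 0.183] W [0.41 0.19 0.43]
1 [ 0.35 -0.3   2.12 -0.36  0.8   0.3 ] [0.515 0.183 0.282] W [0.34 0.2  0.53]
2 [-0.26 -0.37  2.08  0.12  0.83 -0.55] [ 0.557 -0.049  0.327] W [ 0.38 -0.03  0.58]
```

```bash
sed -i 's/q\[5\]-np.pi/q[5]+np.pi/' kin.py
cat > plan.py <<'E'
from sim import *
q=np.array(J0);T,R0=fk(q,P)
Rt=tool(0,15*rad,np.pi)
rv=(R0.inv()*Rt).as_rotvec()/rad;print("rotvec",rv.round(1),R0.as_quat().round(3))
n=16
q=path(q,[([0,0,0],rv/n,n)])
Rr=fk(q,P)[1]
g=np.array([.537,-.224,.083])+Rr.apply([0,0,.019])
pre=g+Rr.apply([0,0,-.12]);d=Rr.inv().apply(pre+[0,0,.15]-fk(q,P)[0])*1e3; print(d.round())
q=path(q,[(d/12,[0,0,0],12)]);d=Rr.inv().apply(pre-fk(q,P)[0])*1e3
q=path(q,[(d/8,[0,0,0],8),([0,0,20],[0,0,0],6),([40,0,0],[0,0,0],6),([0,0,0],[0,6,0],5)])
q=path(q,[([0,0,0],[0,0,6],30)])
q=path(q,[([0,0,0],[0,0,-6],30),([0,0,0],[0,-6,0],5)])
for p in([.515,.307],[.515,.209],[.515,.11]):
  for z in(.3,.095):
    t=np.array([*p,z])+Rr.apply([0,0,.019]);d=Rr.inv().apply(t-fk(q,P)[0])*1e3/20
    q=path(q,[(d,[0,0,0],20)])
  q=path(q,[([0,0,-20],[0,0,0],6),([40,0,0],[0,0,0],6)])
E
python3 plan.py
```

```text
rotvec [-16.6  73.7  21.8] [0.975 0.221 0.    0.001]
1 [-1.74  0.1   1.78  1.27  1.65 -0.34] [ 0.269 -0.562  0.44 ] W [-0.03 -0.56  0.52]
[-131. -338.  212.]
! 0 11 0.001 0.003 v 1.0
1 [-1.26 -0.33  2.55  1.54  1.17 -0.6 ] [ 0.439 -0.224  0.259] W [ 0.15 -0.23  0.34]
! 0 0 0.001 0.004 v 0.9
! 0 1 0.002 0.006 v 0.9
! 0 2 0.002 0.006 v 0.9
! 0 3 0.001 0.004 v 0.9
1 [-1.26  0.27  2.51  1.77  1.22 -1.21] [ 0.439 -0.224  0.109] W [ 0.15 -0.22  0.19]
2 [-0.91  0.46  2.33  2.11  1.11 -1.26] [ 0.555 -0.224  0.078] W [ 0.26 -0.22  0.16]
3 [-0.79 -0.1   2.25  1.8   0.78 -0.57] [ 0.618 -0.224  0.31 ] W [ 0.32 -0.22  0.39]
! 3 0 0.0 0.0 v 2.1
4 [-0.79  0.29  2.27  2.37  1.41 -1.16] [ 0.618 -0.224  0.31 ] W [ 0.32 -0.22  0.23]
1 [-0.79  0.29  2.27  2.37  1.41  1.98] [ 0.618 -0.224  0.31 ] W [ 0.32 -0.22  0.23]
1 [-0.79  0.29  2.27  2.37  1.41 -1.16] [ 0.618 -0.224  0.31 ] W [ 0.32 -0.22  0.23]
! 1 4 0.0 0.0 v 2.1
2 [-0.79 -0.1   2.25  1.8   0.78 -0.57] [ 0.618 -0.224  0.31 ] W [ 0.32 -0.22  0.39]
! 0 8 0.0 0.0 v 2.3
! 0 9 0.0 0.0 v 3.3
! 0 10 0.0 0.0 v 4.1
! 0 11 0.0 0.0 v 4.1
! 0 12 0.0 0.0 v 3.
[... 1525 characters left out ...]
.09 0.35]
! 0 0 0.002 0.002 v 0.5
! 0 1 0.003 0.004 v 0.5
! 0 2 0.004 0.005 v 0.5
! 0 3 0.004 0.005 v 0.5
! 0 4 0.004 0.005 v 0.5
! 0 5 0.004 0.004 v 0.5
! 0 6 0.004 0.004 v 0.5
! 0 7 0.003 0.002 v 0.5
! 0 8 0.001 0.001 v 0.5
1 [ 0.08  0.48  2.46  3.14  1.21 -1.55] [0.554 0.114 0.089] W [0.25 0.09 0.14]
! 0 2 0.011 0.02 v 0.7
! 0 3 0.023 0.048 v 1.0
! 0 4 0.033 0.077 v 1.0
! 0 5 0.041 0.107 v 1.0
1 [ 0.26  0.65  2.55  3.38  1.56 -1.54] [0.436 0.104 0.109] W [0.16 0.11 0.1 ]
! 1 0 0.055 0.139 v 2.0
! 1 1 0.066 0.158 v 3.0
! 1 2 0.069 0.162 v 4.2
! 1 3 0.062 0.152 v 4.0
! 1 4 0.051 0.121 v 2.9
! 1 5 0.04 0.069 v 1.5
2 [ 0.16 -0.69  2.55  4.19  0.13 -2.58] [0.476 0.103 0.346] W [0.21 0.11 0.43]
```

```bash
cat > plan2.py <<'E'
from sim import *
q=np.array(J0)
def go(q,T,n,Rr=None):
    Rc=fk(q,P)[1];d=Rc.inv().apply(np.array(T)-fk(q,P)[0])*1e3/n;print("  row",d.round(1));return path(q,[(d,[0,0,0],n)])
yaw=lambda n:([0,0,0],[6.76*n/abs(n),0,-1.81*n/abs(n)],abs(n))
Rt=tool(0,15*rad,np.pi);rv=(fk(q,P)[1].inv()*Rt).as_rotvec()/rad
q=path(q,[([0,0,0],rv/16,16)])
for b,p in (((.537,-.224),(.515,.307)),((.548,-.0715),(.515,.209)),((.4525,-.344),(.515,.11))):
  print("=====",b);bx=np.array([*b,.083])
  g=bx+Rt.apply([0,0,.019]);pre=g+Rt.apply([0,0,-.07])
  q=go(q,pre+[0,0,.16],14);q=go(q,pre,6);q=go(q,g,4);q=go(q,g+[0.0,0,.25],8)
  print("flip");q=path(q,[([0,0,0],[0,5,0],6),([0,0,0],[0,0,6],30),([0,0,0],[0,0,-6],30),([0,0,0],[0,-5,0],6)])
  print("place");q=path(q,[yaw(11)]);Rp=fk(q,P)[1];t=np.array([*p,.095])+Rp.apply([0,0,.019])
  q=go(q,t+[0,0,.2],16);q=go(q,t,10);q=path(q,[([0,0,-15],[0,0,0],6)]);q=go(q,fk(q,P)[0]+[0,0,.2],8);
  q=go(q,[.45,-.1,.3],12);q=path(q,[yaw(-11)])
E
python3 plan2.py
python3 - <<'E'
from h import *
f=grab("side")
for u,v in((384,31),(371,95),(357,161)): print(cast(f,u,v,.195).round(3),cast(f,u,v,.05).round(3))
cv2.imwrite("pics/crop1.png",cv2.resize(f["pixels"][20:190,290:450,::-1],None,fx=3.5,fy=3.5,interpolation=cv2.INTER_CUBIC)[:600])
E
```

```text
1 [-1.74  0.1   1.78  1.27  1.65 -0.34] [ 0.269 -0.562  0.44 ] W [-0.03 -0.56  0.52]
===== (0.537, -0.224)
  row [ -8.7 -24.1  18.5]
1 [-1.1  -0.23  2.49  1.66  1.04 -0.65] [ 0.488 -0.224  0.256] W [ 0.19 -0.22  0.33]
  row [-25.8  -0.    6.9]
1 [-1.1   0.35  2.44  1.94  1.17 -1.24] [ 0.488 -0.224  0.096] W [ 0.19 -0.22  0.17]
  row [-0.   0.  17.5]
1 [-0.91  0.46  2.33  2.12  1.11 -1.26] [ 0.555 -0.224  0.078] W [ 0.26 -0.22  0.16]
  row [30.2 -0.  -8.1]
1 [-0.91 -0.27  2.35  1.65  0.87 -0.45] [ 0.555 -0.224  0.328] W [ 0.26 -0.22  0.41]
flip
1 [-0.91  0.16  2.38  2.26  1.45 -1.1 ] [ 0.555 -0.224  0.328] W [ 0.26 -0.22  0.25]
2 [-0.91  0.16  2.38  2.26  1.45  2.04] [ 0.555 -0.224  0.328] W [ 0.26 -0.22  0.25]
3 [-0.91  0.16  2.38  2.26  1.45 -1.1 ] [ 0.555 -0.224  0.328] W [ 0.26 -0.22  0.25]
4 [-0.91 -0.27  2.35  1.65  0.87 -0.45] [ 0.555 -0.224  0.328] W [ 0.26 -0.22  0.41]
place
1 [-0.91  0.51  1.49  1.    2.03 -0.65] [ 0.555 -0.224  0.328] W [ 0.49 -0.51  0.41]
  row [ 6.2 -9.9 32.4]
1 [-0.07  0.08  2.12  1.45  1.29 -0.59] [0.519 0.325 0.29 ] W [0.45 0.04 0.37]
  row [-19.3   0.
[... 3606 characters left out ...]
  1.95  1.13  1.75 -0.54] [0.516 0.128 0.29 ] W [ 0.5  -0.17  0.36]
  row [-19.1   3.2   4.8]
1 [-0.45  0.63  1.92  1.1   1.59 -0.87] [0.516 0.128 0.09 ] W [ 0.5  -0.17  0.16]
1 [-0.59  0.62  1.86  0.98  1.69 -0.85] [0.512 0.041 0.112] W [ 0.5  -0.25  0.19]
  row [23.9 -4.  -6. ]
1 [-0.59  0.26  1.87  1.05  1.88 -0.55] [0.512 0.041 0.312] W [ 0.5  -0.25  0.39]
  row [ -4.6  -4.  -11.4]
1 [-0.85  0.33  1.8   0.85  2.06 -0.69] [ 0.45 -0.1   0.3 ] W [ 0.44 -0.4   0.37]
! 0 10 0.006 0.018 v 1.6
1 [-1.   -0.7   2.55  1.23  1.11 -0.05] [ 0.45 -0.1   0.3 ] W [ 0.18 -0.15  0.43]
[0.583 0.358 0.195] [0.576 0.471 0.05 ]
[0.593 0.158 0.195] [0.587 0.244 0.05 ]
[ 0.601 -0.031  0.195] [0.595 0.03  0.05 ]
```

View pics/crop1.png

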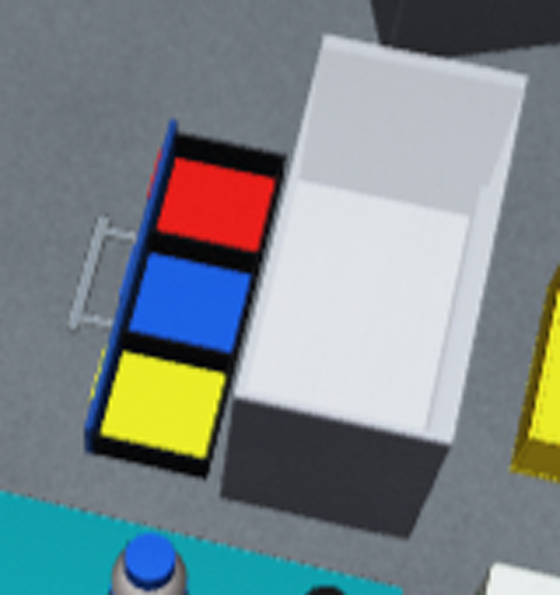

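The crop shows the drawer standing open by about 12–13 cm: pockets clear of the shell, front edge of the shell near x = 0.59. Now orienting the tool to face forward, 15° below horizontal.

```bash
python3 -m inch '[[[0,0,0],[-1,4.6,1.4]],[[0,0,0],[-1,4.6,1.4]],[[0,0,0],[-1,4.6,1.4]],[[0,0,0],[-1,4.6,1.4]],[[0,0,0],[-1,4.6,1.4]],[[0,0,0],[-1,4.6,1.4]],[[0,0,0],[-1,4.6,1.4]],[[0,0,0],[-1,4.6,1.4]]]' 80 >/dev/null; python3 st.py
python3 -m inch '[[[0,0,0],[-1,4.6,1.4]],[[0,0,0],[-1,4.6,1.4]],[[0,0,0],[-1,4.6,1.4]],[[0,0,0],[-1,4.6,1.4]],[[0,0,0],[-1,4.6,1.4]],[[0,0,0],[-1,4.6,1.4]],[[0,0,0],[-1,4.6,1.4]],[[0,0,0],[-1,4.6,1.4]]]' >/dev/null
cat > to.py <<'E'
# usage: to.py x y z az pitch roll(deg; 180 = x up) : shift (tool mm) and turn (tool rotvec deg) from current measured pose to target
import sys
from h import *
from kin import tool
a=[float(v) for v in sys.argv[1:]];rad=np.pi/180
s=robot.get_state();Rc=rot(s["eef_rot"])
Rt=tool(a[3]*rad,a[4]*rad,a[5]*rad)
print("t",round(s["time"],2),"J",s["joint_positions"].round(2).tolist(),"tcp",s["ee_pos"].round(4).tolist(),"F",s["wrist_force"].round(1).tolist(),"w",round(s["grip_width"],4),"gf",round(s["grasp_force"],1))
print("shift now-axes",(Rc.inv().apply(np.array(a[:3])-s["ee_pos"])*1e3).round(1).tolist(),"shift target-axes",(Rt.inv().apply(np.array(a[:3])-s["ee_pos"])*1e3).round(1).tolist(),"turn",((Rc.inv()*Rt).as_rotvec()/rad).round(2).tolist())
E
python3 -m inch '[[[0,0,0],[0,0,0]],[[0,0,0],[0,0,0]]]' >/dev/null; python3 to.py .488 -.224 .256 0 15 180
```

```text
J [-1.5479, 0.0677, 1.5125, 0.6567, 1.6272, -0.2034] [0.2685, -0.5624, 0.4406] [-0.002, 0.9392, 0.1143, 0.3239]
t 4.15 J [-1.74, 0.1, 1.78, 1.26, 1.65, -0.33] tcp [0.2686, -0.5621, 0.4383] F [0.8, -1.1, 0.1] w 0.0797 gf 0.0
shift now-axes [-123.1, -335.3, 260.9] shift target-axes [-119.2, -338.1, 259.1] turn [-0.18, 0.34, -0.92]
```

```bash
cat > bot.py <<'E'
from h import *
import sys
def m2(f):
    H,S,V=cv2.split(cv2.cvtColor(f["pixels"],cv2.COLOR_RGB2HSV));s=(S>120)&(V>70)
    return {"red":s&((H<6)|(H>174)),"blue":s&(H>105)&(H<128),"yellow":s&(H>20)&(H<35)}
z=float(sys.argv[1]) if len(sys.argv)>1 else .132
for n in("scene","side"):
    f=grab(n,sys.argv[2]+n if len(sys.argv)>2 else None)
    for k,m in m2(f).items():
        o=[]
        for a,u,v in blobs(m,25):
            p=cast(f,u,v,z)
            if .35<p[0]<.75 and -.5<p[1]<.4: o.append((a,int(u),int(v),*p[:2].round(3).tolist()))
        print(n,k,o)
E
python3 -m inch '[[[-9,-24,19],[0,0,0]],[[-9,-24,19],[0,0,0]],[[-9,-24,19],[0,0,0]],[[-9,-24,19],[0,0,0]],[[-9,-24,19],[0,0,0]],[[-9,-24,19],[0,0,0]],[[-9,-24,19],[0,0,-0.9]]]' >/dev/null
python3 -m inch '[[[-8.5,-24,18.5],[0,0.3,0]],[[-8.5,-24,18.5],[0,0,0]],[[-8.5,-24,18.5],[0,0,0]],[[-8.5,-24,18.5],[0,0,0]],[[-8.5,-24,18.5],[0,0,0]],[[-8.5,-24,18.5],[0,0,0]],[[-8.5,-24,18.5],[0,0,0]]]' >/dev/null
python3 -m inch '[[[0,0,0],[0,0,0]],[[0,0,0],[0,0,0]]]' >/dev/null; python3 to.py .488 -.224 .096 0 15 180; python3 bot.py
```

```text
t 5.48 J [-1.09, -0.22, 2.48, 1.67, 1.04, -0.66] tcp [0.4912, -0.2233, 0.2558] F [0.3, -0.3, 0.4] w 0.0801 gf 0.0
shift now-axes [-155.2, 0.2, 38.1] shift target-axes [-155.2, 0.7, 38.3] turn [-0.39, -0.07, 0.26]
scene red [(529, 201, 184, 0.483, 0.26), (121, 354, 207, 0.537, -0.223), (39, 351, 221, 0.492, -0.226)]
scene blue [(783, 226, 194, 0.47, 0.174), (117, 308, 192, 0.548, -0.071), (45, 309, 206, 0.505, -0.086)]
scene yellow [(242, 253, 201, 0.473, 0.084), (59, 386, 243, 0.453, -0.344), (29, 380, 256, 0.411, -0.336)]
side red [(661, 351, 78, 0.526, 0.233), (194, 313, 234, 0.538, -0.224), (56, 314, 248, 0.55, -0.258)]
side blue [(245, 326, 100, 0.476, 0.15), (728, 344, 106, 0.527, 0.144), (183, 332, 180, 0.549, -0.073), (72, 330, 196, 0.556, -0.116)]
side yellow [(797, 336, 135, 0.528, 0.054), (208, 266, 271, 0.453, -0.344), (57, 275, 283, 0.481, -0.365)]
```

```bash
python3 -m inch '[[[-26,0,6.4],[0,0,0]],[[-26,0,6.4],[0,0,0]],[[-26,0,6.4],[0,0,0]],[[-26,0,6.4],[0,0,0]],[[-26,0,6.4],[0,0,0]],[[-25,0,6.2],[0,0,0]],[[0,0,0],[0,0,0]]]' >/dev/null; python3 to.py .555 -.224 .078 0 15 180
python3 -m inch '[[[0,0,14],[0,0,0]],[[0,0,14],[0,0,0]],[[0,0,14],[0,0,0]],[[0,0,14],[0,0,0]],[[0,0,14],[0,0,0]],[[0,0,0],[0,0,0]],[[0,0,0],[0,0,0]]]'; python3 to.py .555 -.224 .078 0 15 180
```

```text
t 6.17 J [-1.11, 0.37, 2.44, 1.93, 1.17, -1.24] tcp [0.4855, -0.2259, 0.0892] F [-0.8, 1.0, -0.1] w 0.08 gf 0.0
shift now-axes [7.7, -1.9, 70.0] shift target-axes [7.2, -1.9, 70.1] turn [-0.11, 0.39, -0.47]
time: 6.75
ee_pos: [0.5559, -0.2271, 0.0801]
eef_rot: [0.001, 0.792, 0.002, 0.611]
wrist_force: [0.0, 0.4, 0.4]
grip_width: 0.0801
grasp_force: 0.0
t 6.75 J [-0.92, 0.46, 2.32, 2.11, 1.11, -1.26] tcp [0.5559, -0.2271, 0.0801] F [0.0, 0.4, 0.4] w 0.0801 gf 0.0
shift now-axes [-2.2, -3.1, -0.3] shift target-axes [-2.2, -3.1, -0.3] turn [-0.08, -0.28, 0.29]
```

```bash
python3 -m inch '[[[-1,-3,0],[0,0,0]],[[0,0,0],[0,0,0]],[[0,0,0],[0,0,0]],[[0,0,0],[0,0,0]],[[0,0,0],[0,0,0]],[[0,0,0],[0,0,0]],[[0,0,0],[0,0,0]],[[0,0,0],[0,0,0]]]' 40 100
python3 -m inch '[[[10,0,-2.7],[0,0,0]],[[20,0,-5.4],[0,0,0]],[[30,0,-8],[0,0,0]],[[30,0,-8],[0,0,0]],[[30,0,-8],[0,0,0]],[[30,0,-8],[0,0,0]],[[30,0,-8],[0,0,0]],[[30,0,-8],[0,0,0]]]'; python3 -m inch '[[[20,0,-5.4],[0,0,0]],[[10,0,-2.7],[0,0,0]],[[0,0,0],[0,0,0]],[[0,0,0],[0,0,0]]]' >/dev/null;  python3 to.py .555 -.224 .328 0 15 180; python3 bot.py .38 lift
```

```text
time: 7.42
ee_pos: [0.5543, -0.2225, 0.0772]
eef_rot: [-0.0, 0.792, 0.001, 0.61]
wrist_force: [-3.4, -1.1, 5.9]
grip_width: 0.0552
grasp_force: 105.8
time: 8.08
ee_pos: [0.5531, -0.2212, 0.2923]
eef_rot: [-0.001, 0.795, 0.001, 0.607]
wrist_force: [0.3, -0.6, -2.0]
grip_width: 0.0552
grasp_force: 105.9
t 8.42 J [-0.91, -0.26, 2.36, 1.66, 0.88, -0.46] tcp [0.5536, -0.2216, 0.3232] F [0.3, 0.5, -4.0] w 0.0551 gf 105.9
shift now-axes [4.9, 2.4, 0.1] shift target-axes [5.0, 2.4, 0.1] turn [-0.11, 0.09, 0.13]
scene red [(528, 201, 184, 0.409, 0.165), (184, 361, 177, 0.537, -0.221), (73, 358, 195, 0.487, -0.226), (827, 453, 238, 0.441, -0.474)]
scene blue [(117, 179, 63, 0.735, 0.354), (379, 192, 88, 0.665, 0.29), (755, 229, 195, 0.4, 0.088), (118, 308, 192, 0.461, -0.101), (44, 186, 194, 0.372, 0.193), (45, 309, 206, 0.426, -0.113)]
scene yellow [(1425, 256, 96, 0.692, 0.111), (463, 255, 198, 0.408, 0.021), (65, 386, 243, 0.385, -0.32), (31, 380, 256, 0.351, -0.314)]
side red [(661, 351, 78, 0.55, 0.078), (319, 310, 204, 0.538, -0.222), (41, 318, 223, 0.564, -0.256)]
side blue [(239, 326, 100, 0.511, 0.013), (722, 343, 106, 0.55, 0.008), (182, 332, 180, 0.568, -0.161), (71, 330, 196, 0.574, -0.195)]
side yellow [(797, 336, 135, 0.551, -0.062), (209, 266, 271, 0.493, -0.373), (56, 275, 283, 0.515, -0.39)]
```

View pics/liftside.png

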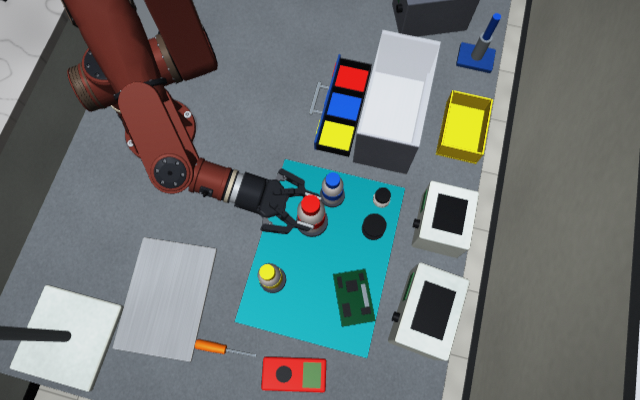

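The picture shows the red bottle (cap at (310,204)) held upright and lifted clear of the mat. Now pitching and rolling it over.

```bash
python3 -m inch '[[[5,2,0],[0,5,0]],[[0,0,0],[0,5,0]],[[0,0,0],[0,5,0]],[[0,0,0],[0,5,0]],[[0,0,0],[0,5,0]],[[0,0,0],[0,5,0]],[[0,0,0],[0,0,0]],[[0,0,0],[0,0,0]]]' >/dev/null; python3 to.py .555 -.224 .328 0 -15 180
python3 -m inch '[[[0,0,0],[0,0,3]],[[0,0,0],[0,0,6]],[[0,0,0],[0,0,6]],[[0,0,0],[0,0,6]],[[0,0,0],[0,0,6]],[[0,0,0],[0,0,6]],[[0,0,0],[0,0,6]],[[0,0,0],[0,0,6]]]' >/dev/null
python3 -m inch '[[[0,0,0],[0,0,6]],[[0,0,0],[0,0,6]],[[0,0,0],[0,0,6]],[[0,0,0],[0,0,6]],[[0,0,0],[0,0,6]],[[0,0,0],[0,0,6]],[[0,0,0],[0,0,6]],[[0,0,0],[0,0,6]]]' >/dev/null
python3 -m inch '[[[0,0,0],[0,0,6]],[[0,0,0],[0,0,6]],[[0,0,0],[0,0,6]],[[0,0,0],[0,0,6]],[[0,0,0],[0,0,6]],[[0,0,0],[0,0,6]],[[0,0,0],[0,0,6]],[[0,0,0],[0,0,6]]]' >/dev/null
python3 -m inch '[[[0,0,0],[0,0,6]],[[0,0,0],[0,0,6]],[[0,0,0],[0,0,6]],[[0,0,0],[0,0,6]],[[0,0,0],[0,0,6]],[[0,0,0],[0,0,3]],[[0,0,0],[0,0,0]],[[0,0,0],[0,0,0]]]' >/dev/null
python3 to.py .555 -.224 .328 0 -15 360; python3 -c "
from h import *
grab('side','flip')"
```

```text
t 9.18 J [-0.91, 0.16, 2.38, 2.26, 1.45, -1.1] tcp [0.5555, -0.2234, 0.3245] F [0.1, 0.9, -1.8] w 0.0552 gf 106.2
shift now-axes [3.5, 0.6, 0.4] shift target-axes [3.5, 0.6, 0.5] turn [-0.06, 0.44, -0.42]
t 11.85 J [-0.91, 0.15, 2.38, 2.26, 1.45, 1.94] tcp [0.5555, -0.2239, 0.3311] F [0.2, 0.1, -1.7] w 0.0552 gf 106.1
shift now-axes [2.8, 0.2, -1.3] shift target-axes [2.8, -0.1, -1.3] turn [0.19, 0.09, 6.23]
```

View pics/flip.png

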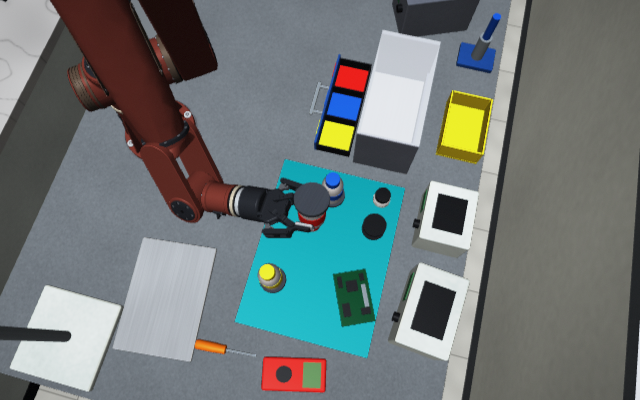

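The dark foot is on top at (311,197): the bottle is upside down. Finishing the last 6° and holding.

```bash
python3 -m inch '[[[0,0,0],[0,0,6]],[[0,0,0],[0,0,0]],[[0,0,0],[0,0,0]],[[0,0,0],[0,0,0]],[[0,0,0],[0,0,0]],[[0,0,0],[0,0,0]],[[0,0,0],[0,0,0]],[[0,0,0],[0,0,0]]]' >/dev/null
Z() { :; }
python3 -m inch '[[[0,0,0],[0,0,0]],[[0,0,0],[0,0,0]],[[0,0,0],[0,0,0]],[[0,0,0],[0,0,0]],[[0,0,0],[0,0,0]],[[0,0,0],[0,0,0]],[[0,0,0],[0,0,0]],[[0,0,0],[0,0,0]]]' >/dev/null
python3 -m inch '[[[0,0,0],[0,0,0]],[[0,0,0],[0,0,0]],[[0,0,0],[0,0,0]],[[0,0,0],[0,0,0]],[[0,0,0],[0,0,0]],[[0,0,0],[0,0,0]],[[0,0,0],[0,0,0]],[[0,0,0],[0,0,0]]]' >/dev/null
python3 -m inch '[[[0,0,0],[0,0,0]],[[0,0,0],[0,0,0]],[[0,0,0],[0,0,0]],[[0,0,0],[0,0,0]],[[0,0,0],[0,0,0]],[[0,0,0],[0,0,0]],[[0,0,0],[0,0,0]],[[0,0,0],[0,0,0]]]' >/dev/null
python3 -m inch '[[[0,0,0],[0,0,0]],[[0,0,0],[0,0,0]],[[0,0,0],[0,0,0]],[[0,0,0],[0,0,0]],[[0,0,0],[0,0,0]],[[0,0,0],[0,0,0]],[[0,0,0],[0,0,0]],[[0,0,0],[0,0,0]]]' >/dev/null
python3 -m inch '[[[0,0,0],[0,0,0]],[[0,0,0],[0,0,0]],[[0,0,0],[0,0,0]],[[0,0,0],[0,0,0]],[[0,0,0],[0,0,0]],[[0,0,0],[0,0,0]],[[0,0,0],[0,0,0]],[[0,0,0],[0,0,0]]]' >/dev/null
python3 -m inch '[[[0,0,0],[0,0,0]],[[0,0,0],[0,0,0]],[[0,0,0],[0,0,0]],[[0,0,0],[0,0,0]],[[0,0,0],[0,0,0]],[[0,0,0],[0,0,0]],[[0,0,0],[0,0,0]],[[0,0,0],[0,0,0]]]' >/dev/null
python3 -m inch '[[[0,0,0],[0,0,0]],[[0,0,0],[0,0,0]],[[0,0,0],[0,0,0]],[[0,0,0],[0,0,0]]]' >/dev/null
python3 to.py .555 -.224 .328 0 -15 360
python3 -m inch '[[[0,0,0],[0,0,-3]],[[0,0,0],[0,0,-6]],[[0,0,0],[0,0,-6]],[[0,0,0],[0,0,-6]],[[0,0,0],[0,0,-6]],[[0,0,0],[0,0,-6]],[[0,0,0],[0,0,-6]],[[0,0,0],[0,0,-6]]]' >/dev/null
python3 -m inch '[[[0,0,0],[0,0,-6]],[[0,0,0],[0,0,-6]],[[0,0,0],[0,0,-6]],[[0,0,0],[0,0,-6]],[[0,0,0],[0,0,-6]],[[0,0,0],[0,0,-6]],[[0,0,0],[0,0,-6]],[[0,0,0],[0,0,-6]]]' >/dev/null
python3 -m inch '[[[0,0,0],[0,0,-6]],[[0,0,0],[0,0,-6]],[[0,0,0],[0,0,-6]],[[0,0,0],[0,0,-6]],[[0,0,0],[0,0,-6]],[[0,0,0],[0,0,-6]],[[0,0,0],[0,0,-6]],[[0,0,0],[0,0,-6]]]' >/dev/null
python3 -m inch '[[[0,0,0],[0,0,-6]],[[0,0,0],[0,0,-6]],[[0,0,0],[0,0,-6]],[[0,0,0],[0,0,-6]],[[0,0,0],[0,0,-6]],[[0,0,0],[0,0,-6]],[[0,0,0],[0,0,-3]],[[0,0,0],[0,0,0]]]' >/dev/null
python3 -m inch '[[[0,0,0],[0,-5,0]],[[0,0,0],[0,-5,0]],[[0,0,0],[0,-5,0]],[[0,0,0],[0,-5,0]],[[0,0,0],[0,-5,0]],[[0,0,0],[0,-5,0]],[[0,0,0],[0,0,0]]]' >/dev/null
python3 to.py .519 .325 .290 75 15 180
```

```text
t 16.9 J [-0.91, 0.15, 2.38, 2.26, 1.45, 2.04] tcp [0.5555, -0.2239, 0.3294] F [0.4, 0.2, -2.9] w 0.0552 gf 106.1
shift now-axes [1.2, -0.1, -0.9] shift target-axes [1.2, -0.1, -0.9] turn [0.16, 0.04, -0.01]
t 20.15 J [-0.91, -0.27, 2.34, 1.65, 0.88, -0.44] tcp [0.5566, -0.2245, 0.3351] F [0.1, -0.3, -0.5] w 0.0551 gf 106.0
shift now-axes [-48.9, -549.9, -23.8] shift target-axes [91.3, -178.5, 514.9] turn [72.36, -0.0, -18.82]
```

```bash
python3 -m inch '[[[0,0,0],[6.58,0,-1.71]],[[0,0,0],[6.58,0,-1.71]],[[0,0,0],[6.58,0,-1.71]],[[0,0,0],[6.58,0,-1.71]],[[0,0,0],[6.58,0,-1.71]],[[0,0,0],[6.58,0,-1.71]]]' >/dev/null
python3 -m inch '[[[0,0,0],[6.58,0,-1.71]],[[0,0,0],[6.58,0,-1.71]],[[0,0,0],[6.58,0,-1.71]],[[0,0,0],[6.58,0,-1.71]],[[0,0,0],[6.58,0,-1.71]],[[0,0,0],[0,0,0]],[[0,0,0],[0,0,0]]]' >/dev/null
python3 to.py .519 .324 .290 75 15 180
python3 -m inch '[[[3,-6,16],[0,0,0]],[[5.7,-11.2,32],[0,0,0]],[[5.7,-11.2,32],[0,0,0]],[[5.7,-11.2,32],[0,0,0]],[[5.7,-11.2,32],[0,0,0]],[[5.7,-11.2,32],[0,0,0]],[[5.7,-11.2,32],[0,0,0]],[[5.7,-11.2,32],[0,0,0]]]' >/dev/null
python3 -m inch '[[[5.7,-11.2,32],[0,0,0]],[[5.7,-11.2,32],[0,0,0]],[[5.7,-11.2,32],[0,0,0]],[[5.7,-11.2,32],[0,0,0]],[[5.7,-11.2,32],[0,0,0]],[[5.7,-11.2,32],[0,0,0]],[[5.7,-11.2,32],[0,0,0]],[[5.7,-11.2,32],[0,0,0]]]' >/dev/null
python3 -m inch '[[[2.5,-5.5,16],[0,0,0]],[[0,0,0],[0,0,0]],[[0,0,0],[0,0,0]]]' >/dev/null
python3 to.py .519 .324 .120 75 15 180; python3 bot.py .345 place1
```

```text
t 21.23 J [-0.91, 0.5, 1.51, 1.02, 2.01, -0.64] tcp [0.5561, -0.2235, 0.3277] F [0.3, 0.3, -2.4] w 0.0555 gf 106.5
shift now-axes [91.5, -177.7, 512.5] shift target-axes [97.9, -177.6, 511.4] turn [-0.07, -0.58, -0.41]
t 22.82 J [-0.07, 0.05, 2.16, 1.47, 1.27, -0.59] tcp [0.5145, 0.3239, 0.288] F [-0.4, -0.6, -1.9] w 0.0553 gf 106.7
shift now-axes [-162.1, 5.7, 43.7] shift target-axes [-161.9, 4.4, 44.7] turn [-0.08, -0.33, -0.46]
scene red [(196, 169, 142, 0.509, 0.306), (48, 183, 155, 0.483, 0.254), (395, 200, 186, 0.412, 0.18), (70, 224, 206, 0.376, 0.1), (823, 453, 238, 0.453, -0.483)]
scene blue [(380, 192, 88, 0.684, 0.308), (95, 196, 197, 0.382, 0.178), (120, 304, 203, 0.441, -0.095), (46, 305, 216, 0.407, -0.108)]
scene yellow [(1564, 257, 96, 0.709, 0.121), (28, 269, 194, 0.44, -0.001), (54, 386, 243, 0.395, -0.323)]
side red [(179, 356, 5, 0.512, 0.296), (38, 348, 23, 0.504, 0.241), (660, 351, 78, 0.546, 0.1)]
side blue [(210, 324, 105, 0.506, 0.018), (722, 343, 106, 0.547, 0.027), (181, 318, 175, 0.534, -0.147), (70, 317, 192, 0.542, -0.182)]
side yellow [(797, 336, 135, 0.548, -0.046), (209, 266, 271, 0.487, -0.369), (57, 275, 283, 0.51, -0.387)]
```

View pics/place1side.png

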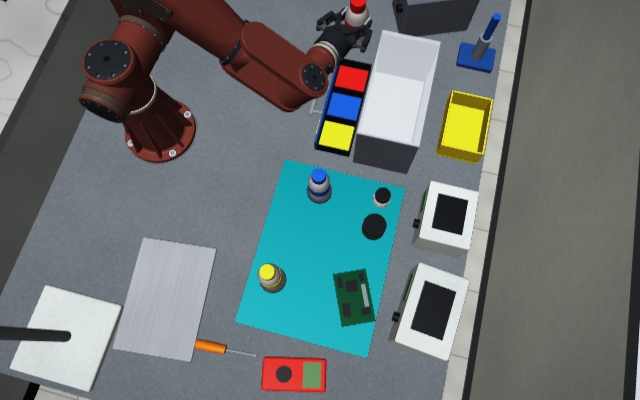

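The red bottle is held upright over its pocket (cap at (356,5)); the blue bottle has been knocked, now at (318,178). Lowering.

```bash
python3 -m inch '[[[-20.2,0.7,5.5],[0,0,0]],[[-20.2,0.7,5.5],[0,0,0]],[[-20.2,0.7,5.5],[0,0,0]],[[-20.2,0.7,5.5],[0,0,0]],[[-20.2,0.7,5.5],[0,0,0]],[[-20.2,0.7,5.5],[0,0,0]],[[-20.2,0.7,5.5],[0,-0.3,-0.4]],[[-20.2,0.7,5.5],[0,0,0]]]' >/dev/null
python3 -m inch '[[[-8,0,2.1],[0,0,0]],[[-8,0,2.1],[0,0,0]],[[-6,0,1.6],[0,0,0]],[[0,0,0],[0,0,0]],[[0,0,0],[0,0,0]]]' >/dev/null
python3 to.py .519 .324 .087 75 15 180
python3 -m inch '[[[-3,0,0.8],[0,0,0]],[[-3,0,0.8],[0,0,0]],[[0,0,0],[0,0,0]]]' >/dev/null; python3 to.py .519 .324 .087 75 15 180
```

```text
t 24.0 J [-0.07, 0.5, 2.12, 1.61, 1.25, -1.03] tcp [0.522, 0.3232, 0.099] F [0.1, 0.7, -2.8] w 0.0553 gf 106.8
shift now-axes [-11.6, -3.1, 3.1] shift target-axes [-11.6, -3.1, 3.1] turn [0.01, -0.05, 0.05]
t 24.25 J [-0.07, 0.52, 2.12, 1.61, 1.25, -1.05] tcp [0.5215, 0.3235, 0.0922] F [-0.4, 0.4, -1.9] w 0.0552 gf 106.8
shift now-axes [-5.1, -2.5, 1.2] shift target-axes [-5.1, -2.5, 1.2] turn [-0.04, 0.02, 0.06]
```

```bash
python3 -m inch '[[[-2,-2,0.5],[0,0,0]],[[-1,0,0.3],[0,0,0]],[[0,0,0],[0,0,0]]]' >/dev/null; python3 to.py .519 .324 .087 75 15 180
python3 -m inch '[[[-1.5,0,0.3],[0,0,0]],[[-1,0,0.3],[0,0,0]],[[0,0,0],[0,0,0]]]' >/dev/null; python3 to.py .519 .324 .087 75 15 180
python3 -m inch '[[[-1.5,0,0.3],[0,0,0]],[[0,0,0],[0,0,0]],[[0,0,0],[0,0,0]]]' >/dev/null; python3 to.py .519 .324 .087 75 15 180
```

```text
t 24.5 J [-0.07, 0.53, 2.12, 1.61, 1.25, -1.06] tcp [0.5191, 0.3241, 0.0888] F [-0.4, -0.2, -2.6] w 0.0554 gf 106.8
shift now-axes [-1.8, -0.1, 0.4] shift target-axes [-1.8, -0.1, 0.4] turn [-0.06, 0.02, 0.01]
t 24.75 J [-0.07, 0.53, 2.12, 1.61, 1.25, -1.06] tcp [0.5195, 0.3239, 0.0863] F [0.8, -0.0, -2.6] w 0.0552 gf 106.8
shift now-axes [0.6, -0.5, -0.2] shift target-axes [0.6, -0.5, -0.2] turn [-0.04, 0.0, 0.02]
t 25.0 J [-0.07, 0.54, 2.12, 1.62, 1.25, -1.06] tcp [0.5197, 0.324, 0.0862] F [-1.4, -2.0, 3.7] w 0.0551 gf 107.3
shift now-axes [0.8, -0.7, -0.3] shift target-axes [0.8, -0.7, -0.3] turn [-0.06, -0.17, 0.04]
```

```bash
python3 -m inch '[[[0,0,0],[0,0,0]],[[0,0,0],[0,0,0]],[[0,0,0],[0,0,0]],[[0,0,0],[0,0,0]],[[0,0,0],[0,0,0]]]' 70 ; python3 -m inch '[[[0,0,-5],[0,0,0]],[[0,0,-15],[0,0,0]],[[0,0,-20],[0,0,0]],[[0,0,-20],[0,0,0]],[[0,0,-20],[0,0,0]],[[0,0,-10],[0,0,0]],[[0,0,0],[0,0,0]]]' >/dev/null; python3 -m inch '[[[20,0,-15],[0,0,0]],[[30,0,-25],[0,0,0]],[[30,0,-25],[0,0,0]],[[30,0,-25],[0,0,0]],[[30,0,-25],[0,0,0]],[[30,0,-25],[0,0,0]],[[20,0,-10],[0,0,0]],[[0,0,0],[0,0,0]]]' >/dev/null; python3 to.py .519 .324 .087 75 15 180; python3 bot.py .132 rel1
```

```text
time: 25.42
ee_pos: [0.5195, 0.3238, 0.0849]
eef_rot: [-0.371, 0.629, 0.483, 0.483]
wrist_force: [-0.7, 0.0, -0.7]
grip_width: 0.0699
grasp_force: 0.0
t 26.67 J [-0.5, -0.08, 2.18, 1.23, 1.64, -0.58] tcp [0.4744, 0.1462, 0.3362] F [0.0, -1.4, -0.2] w 0.07 gf 0.0
shift now-axes [-193.3, -5.9, 241.5] shift target-axes [-193.3, -2.9, 241.5] turn [0.19, -0.01, 0.65]
scene red [(136, 190, 170, 0.518, 0.311), (239, 203, 185, 0.479, 0.252), (42, 264, 224, 0.411, 0.029)]
scene blue [(86, 227, 182, 0.511, 0.184), (319, 226, 202, 0.446, 0.165), (39, 184, 193, 0.437, 0.299), (43, 234, 195, 0.475, 0.146)]
scene yellow [(163, 253, 205, 0.46, 0.08), (52, 386, 243, 0.453, -0.344)]
side red [(182, 354, 53, 0.515, 0.313), (325, 352, 77, 0.529, 0.236)]
side blue [(716, 344, 106, 0.527, 0.143), (113, 320, 123, 0.476, 0.076), (182, 318, 175, 0.51, -0.07), (76, 318, 191, 0.522, -0.113)]
side yellow [(798, 336, 135, 0.528, 0.054), (208, 266, 271, 0.453, -0.344), (57, 275, 283, 0.481, -0.365)]
```

View pics/rel1side.png

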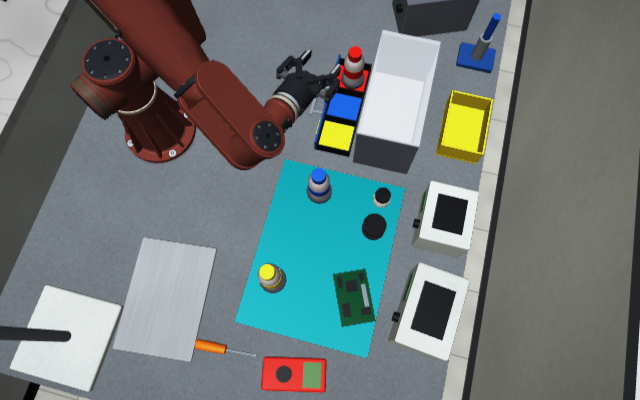

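The red bottle stands in its pocket (cap at (354,53)), released. Blue now stands at about (0.510, -0.070). Checking the next leg in the arm model.

```bash
cat > plan3.py <<'E'
import sys
from sim import *
from bench import robot
b=eval(sys.argv[1]);az0,az=float(sys.argv[2]),float(sys.argv[3]);p=eval(sys.argv[4])
q=np.array(robot.get_state()["joint_positions"])
def go(q,T,n):
    Rc=fk(q,P)[1];d=Rc.inv().apply(np.array(T)-fk(q,P)[0])*1e3/n;print("  row",n,d.round(1));return path(q,[(d,[0,0,0],n)])
def yaw(d): n=int(abs(d)/6.5)+1; print("  yaw row",n,np.round(np.array([.966,0,-.259])*d/n,2)); return ([0,0,0],np.array([.966,0,-.259])*d/n,n)
q=path(q,[yaw(az-az0)])
Rt=tool(az*rad,15*rad,np.pi);h=Rt.apply([0,0,1]);h[2]=0;h/=np.linalg.norm(h)
g=np.array([*b,.078])+.018*h;pre=g+Rt.apply([0,0,-.07]);print("pre",pre.round(4),"g",g.round(4))
q=go(q,pre+[0,0,.16],12);q=go(q,pre,6);q=go(q,g,5);q=go(q,g+[0.0,0,.25],9)
print("flip");q=path(q,[([0,0,0],[0,5,0],6),([0,0,0],[0,0,6],30),([0,0,0],[0,0,-6],30),([0,0,0],[0,-5,0],6)])
print("place");q=path(q,[yaw(75-az)]);Rp=fk(q,P)[1];t=np.array([p[0]+.0044,p[1]+.0164,.0862])
q=go(q,t+[0,0,.2],16);q=go(q,t,10)
E
python3 plan3.py "(.510,-.070)" 75 45 "(.515,.209)"
```

```text
yaw row 5 [-5.8  -0.    1.55]
1 [-0.49 -0.52  2.5   1.44  1.2  -0.35] [0.472 0.148 0.331] W [ 0.26 -0.06  0.41]
pre [ 0.4749 -0.1051  0.0961] g [ 0.5227 -0.0573  0.078 ]
  row 12 [ -9.9  15.  -12.6]
1 [-1.04  0.06  2.23  1.21  1.58 -0.76] [ 0.475 -0.105  0.256] W [ 0.27 -0.31  0.33]
  row 6 [-25.8  -0.1   6.9]
1 [-1.04  0.47  2.2   1.23  1.45 -1.11] [ 0.475 -0.105  0.096] W [ 0.27 -0.31  0.17]
  row 5 [-0.  0. 14.]
1 [-0.87  0.52  2.19  1.38  1.37 -1.13] [ 0.523 -0.057  0.078] W [ 0.31 -0.27  0.16]
  row 9 [26.8  0.1 -7.2]
1 [-0.87 -0.09  2.2   1.3   1.51 -0.55] [ 0.523 -0.057  0.328] W [ 0.31 -0.27  0.41]
flip
1 [-0.87  0.27  2.23  1.66  1.83 -0.91] [ 0.523 -0.057  0.328] W [ 0.32 -0.27  0.25]
2 [-0.87  0.27  2.23  1.66  1.83  2.23] [ 0.523 -0.057  0.328] W [ 0.32 -0.27  0.25]
3 [-0.87  0.27  2.23  1.66  1.83 -0.91] [ 0.523 -0.057  0.328] W [ 0.32 -0.27  0.25]
4 [-0.87 -0.09  2.2   1.3   1.51 -0.55] [ 0.523 -0.057  0.328] W [ 0.31 -0.27  0.41]
place
  yaw row 5 [ 5.8   0.   -1.55]
1 [-0.78  0.23  1.86  1.07  1.86 -0.67] [ 0.523 -0.057  0.328] W [ 0.45 -0.34  0.41]
  row 16 [ 1.9 -4.8 17.1]
1 [-0.29  0.07  2.14  1.34  1.44 -0.63] [0.519 0.225 0.286] W [ 0.44 -0.06  0.37]
  row 10 [-19.3  -0.1   5.2]
1 [-0.29  0.53  2.11  1.42  1.35 -1.07] [0.519 0.225 0.086] W [ 0.44 -0.06  0.17]
```

```bash
python3 -m inch '[[[0,0,0],[-5.8,0,1.55]],[[0,0,0],[-5.8,0,1.55]],[[0,0,0],[-5.8,0,1.55]],[[0,0,0],[-5.8,0,1.55]],[[0,0,0],[-5.8,0,1.55]],[[-5,8,-6],[0,0,0]],[[-10,15,-12.6],[0,0,0]],[[-10,15,-12.6],[0,0,0]]]' 80 >/dev/null
python3 -m inch '[[[-10,15,-12.6],[0,0,0]],[[-10,15,-12.6],[0,0,0]],[[-10,15,-12.6],[0,0,0]],[[-10,15,-12.6],[0,0,0]],[[-10,15,-12.6],[0,0,0]],[[-10,15,-12.6],[0,0,0]],[[-10,15,-12.6],[0,0,0]],[[-10,15,-12.6],[0,0,0]]]' >/dev/null
python3 -m inch '[[[-5,7,-6],[0,0,0]],[[0,0,0],[0,0,0]],[[0,0,0],[0,0,0]]]' >/dev/null; python3 to.py .4749 -.1051 .0961 45 15 180; python3 bot.py .132 b2
```

```text
t 28.35 J [-1.01, 0.02, 2.27, 1.23, 1.56, -0.74] tcp [0.4743, -0.0826, 0.2591] F [-0.2, 0.2, -0.1] w 0.0802 gf 0.0
shift now-axes [-161.4, 16.8, 27.0] shift target-axes [-161.4, 16.3, 27.2] turn [-0.12, -0.06, -0.15]
scene red [(135, 190, 169, 0.519, 0.311), (242, 203, 185, 0.48, 0.252)]
scene blue [(761, 228, 195, 0.471, 0.166), (34, 184, 193, 0.438, 0.302), (120, 304, 203, 0.509, -0.069), (46, 305, 216, 0.468, -0.084)]
scene yellow [(123, 252, 203, 0.465, 0.086), (54, 386, 244, 0.452, -0.343), (30, 380, 256, 0.411, -0.336)]
side red [(182, 354, 53, 0.515, 0.313), (372, 350, 77, 0.524, 0.234)]
side blue [(243, 326, 99, 0.476, 0.15), (729, 344, 106, 0.527, 0.144), (181, 318, 175, 0.51, -0.07), (73, 317, 191, 0.521, -0.113)]
side yellow [(798, 336, 135, 0.528, 0.054), (208, 266, 271, 0.453, -0.344), (57, 275, 282, 0.482, -0.364)]
```

Blue confirmed at (0.5095, -0.0695). Lowering beside it.

```bash
python3 -m inch '[[[-5,17,-16],[0,0,0]],[[-26,0,7],[0,0,0]],[[-26,0,7],[0,0,0]],[[-26,0,7],[0,0,0]],[[-26,0,7],[0,0,0]],[[-26,0,7],[0,0,0]],[[-26,0,7],[0,0,0]],[[0,0,0],[0,0,0]]]' >/dev/null; python3 to.py .522 -.0568 .078 45 15 180
python3 -m inch '[[[0,0,14],[0,0,0]],[[0,0,14],[0,0,0]],[[0,0,14],[0,0,0]],[[0,0,0],[0,0,0]],[[0,0,0],[0,0,0]]]' >/dev/null; python3 to.py .522 -.0568 .078 45 15 180
```

```text
t 29.12 J [-1.04, 0.48, 2.2, 1.23, 1.45, -1.11] tcp [0.4734, -0.104, 0.0941] F [-0.8, 1.2, 0.6] w 0.0798 gf 0.0
shift now-axes [2.0, 1.3, 69.6] shift target-axes [2.0, 1.0, 69.6] turn [-0.27, 0.01, -0.46]
t 29.53 J [-0.94, 0.49, 2.19, 1.32, 1.4, -1.12] tcp [0.504, -0.0778, 0.0886] F [-0.6, -1.2, -0.4] w 0.0799 gf 0.0
shift now-axes [-3.1, -2.0, 29.4] shift target-axes [-3.1, -2.1, 29.4] turn [-0.13, -0.04, 0.17]
```

```bash
python3 -m inch '[[[-1,-1,14],[0,0,0]],[[-1,-1,14],[0,0,0]],[[0,0,0],[0,0,0]],[[0,0,0],[0,0,0]]]' >/dev/null; python3 to.py .522 -.0568 .078 45 15 180
python3 -m inch '[[[0,0,1],[0,0,0]],[[0,0,0],[0,0,0]],[[0,0,0],[0,0,0]],[[0,0,0],[0,0,0]],[[0,0,0],[0,0,0]],[[0,0,0],[0,0,0]],[[0,0,0],[0,0,0]],[[0,0,0],[0,0,0]]]' 40 100 >/dev/null; python3 to.py .522 -.0568 .078 45 15 180
python3 -m inch '[[[10,0,-2.7],[0,0,0]],[[20,0,-5.4],[0,0,0]],[[30,0,-8],[0,0,0]],[[30,0,-8],[0,0,0]],[[30,0,-8],[0,0,0]],[[30,0,-8],[0,0,0]],[[30,0,-8],[0,0,0]],[[30,0,-8],[0,0,0]]]' >/dev/null; python3 -m inch '[[[20,0,-5.4],[0,0,0]],[[10,0,-2.7],[0,0,0]],[[0,0,0],[0,0,0]],[[0,0,0],[0,0,0]]]' >/dev/null;  python3 to.py .522 -.0568 .328 45 15 180; python3 bot.py .38 lift2
```

```text
t 29.87 J [-0.88, 0.52, 2.19, 1.38, 1.37, -1.13] tcp [0.5211, -0.0585, 0.0788] F [-0.4, 0.8, 0.4] w 0.08 gf 0.0
shift now-axes [-0.3, -0.6, 2.0] shift target-axes [-0.3, -0.6, 2.0] turn [-0.06, -0.03, 0.12]
t 30.53 J [-0.87, 0.52, 2.19, 1.38, 1.37, -1.13] tcp [0.5219, -0.0583, 0.0787] F [-3.4, -1.5, 6.3] w 0.0554 gf 104.6
shift now-axes [-0.4, -1.0, 1.3] shift target-axes [-0.4, -1.0, 1.3] turn [-0.0, -0.15, 0.08]
t 31.53 J [-0.87, -0.09, 2.21, 1.3, 1.51, -0.55] tcp [0.5213, -0.0577, 0.3242] F [-0.0, -0.1, -4.2] w 0.0555 gf 105.9
shift now-axes [4.0, -0.1, 0.1] shift target-axes [4.0, -0.1, 0.1] turn [-0.01, 0.16, -0.03]
scene red [(136, 190, 170, 0.437, 0.206), (242, 203, 185, 0.406, 0.159), (824, 453, 238, 0.441, -0.474)]
scene blue [(117, 179, 63, 0.735, 0.354), (378, 192, 89, 0.665, 0.29), (183, 301, 171, 0.511, -0.069), (769, 229, 195, 0.399, 0.088), (57, 305, 189, 0.466, -0.092), (39, 184, 193, 0.372, 0.197)]
scene yellow [(1002, 256, 93, 0.699, 0.114), (171, 254, 200, 0.403, 0.021), (54, 386, 243, 0.385, -0.321)]
side red [(181, 354, 53, 0.542, 0.141), (367, 350, 77, 0.548, 0.079)]
side blue [(483, 321, 116, 0.511, -0.028), (727, 344, 106, 0.551, 0.008), (40, 308, 154, 0.505, -0.118)]
side yellow [(630, 339, 134, 0.558, -0.059), (209, 266, 271, 0.493, -0.373), (57, 275, 283, 0.515, -0.39)]
```

View pics/lift2side.png

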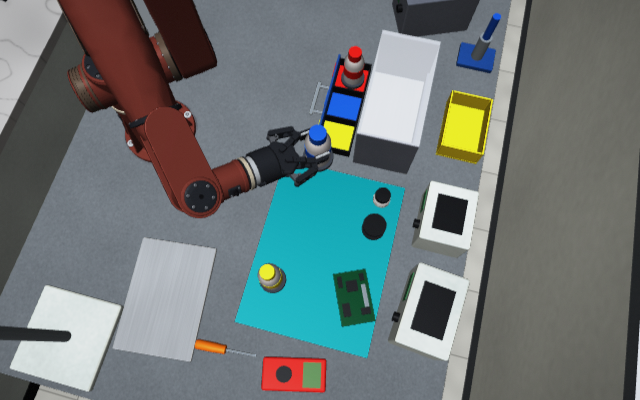

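The blue bottle (cap at (318,133)) is held upright, clear of everything. Turning it over, holding, and turning it back.

```bash
python3 -m inch '[[[4,0,0],[0,5,0]],[[0,0,0],[0,5,0]],[[0,0,0],[0,5,0]],[[0,0,0],[0,5,0]],[[0,0,0],[0,5,0]],[[0,0,0],[0,5,0]],[[0,0,0],[0,0,0]]]' >/dev/null
python3 -m inch '[[[0,0,0],[0,0,3]],[[0,0,0],[0,0,6]],[[0,0,0],[0,0,6]],[[0,0,0],[0,0,6]],[[0,0,0],[0,0,6]],[[0,0,0],[0,0,6]],[[0,0,0],[0,0,6]],[[0,0,0],[0,0,6]]]' >/dev/null
python3 -m inch '[[[0,0,0],[0,0,6]],[[0,0,0],[0,0,6]],[[0,0,0],[0,0,6]],[[0,0,0],[0,0,6]],[[0,0,0],[0,0,6]],[[0,0,0],[0,0,6]],[[0,0,0],[0,0,6]],[[0,0,0],[0,0,6]]]' >/dev/null
python3 -m inch '[[[0,0,0],[0,0,6]],[[0,0,0],[0,0,6]],[[0,0,0],[0,0,6]],[[0,0,0],[0,0,6]],[[0,0,0],[0,0,6]],[[0,0,0],[0,0,6]],[[0,0,0],[0,0,6]],[[0,0,0],[0,0,6]]]' >/dev/null
python3 -m inch '[[[0,0,0],[0,0,6]],[[0,0,0],[0,0,6]],[[0,0,0],[0,0,6]],[[0,0,0],[0,0,6]],[[0,0,0],[0,0,6]],[[0,0,0],[0,0,6]],[[0,0,0],[0,0,3]],[[0,0,0],[0,0,0]]]' >/dev/null
python3 to.py .522 -.0568 .328 45 -15 360
python3 -m inch '[[[0,0,0],[0,0,0]],[[0,0,0],[0,0,0]],[[0,0,0],[0,0,0]],[[0,0,0],[0,0,0]],[[0,0,0],[0,0,0]],[[0,0,0],[0,0,0]],[[0,0,0],[0,0,0]],[[0,0,0],[0,0,0]]]' >/dev/null
python3 -m inch '[[[0,0,0],[0,0,0]],[[0,0,0],[0,0,0]],[[0,0,0],[0,0,0]],[[0,0,0],[0,0,0]],[[0,0,0],[0,0,0]],[[0,0,0],[0,0,0]],[[0,0,0],[0,0,0]],[[0,0,0],[0,0,0]]]' >/dev/null
python3 -m inch '[[[0,0,0],[0,0,0]],[[0,0,0],[0,0,0]],[[0,0,0],[0,0,0]],[[0,0,0],[0,0,0]],[[0,0,0],[0,0,0]],[[0,0,0],[0,0,0]],[[0,0,0],[0,0,0]],[[0,0,0],[0,0,0]]]' >/dev/null
python3 -m inch '[[[0,0,0],[0,0,0]],[[0,0,0],[0,0,0]],[[0,0,0],[0,0,0]],[[0,0,0],[0,0,0]],[[0,0,0],[0,0,0]],[[0,0,0],[0,0,0]],[[0,0,0],[0,0,0]],[[0,0,0],[0,0,0]]]' >/dev/null
python3 -m inch '[[[0,0,0],[0,0,0]],[[0,0,0],[0,0,0]],[[0,0,0],[0,0,0]],[[0,0,0],[0,0,0]],[[0,0,0],[0,0,0]],[[0,0,0],[0,0,0]],[[0,0,0],[0,0,0]],[[0,0,0],[0,0,0]]]' >/dev/null
python3 -m inch '[[[0,0,0],[0,0,0]],[[0,0,0],[0,0,0]],[[0,0,0],[0,0,0]],[[0,0,0],[0,0,0]],[[0,0,0],[0,0,0]],[[0,0,0],[0,0,0]],[[0,0,0],[0,0,0]],[[0,0,0],[0,0,0]]]' >/dev/null
python3 -m inch '[[[0,0,0],[0,0,0]],[[0,0,0],[0,0,0]],[[0,0,0],[0,0,0]],[[0,0,0],[0,0,0]],[[0,0,0],[0,0,0]],[[0,0,0],[0,0,0]],[[0,0,0],[0,0,0]],[[0,0,0],[0,0,0]]]' >/dev/null
python3 to.py .522 -.0568 .328 45 -15 360
python3 -m inch '[[[0,0,0],[0,0,-3]],[[0,0,0],[0,0,-6]],[[0,0,0],[0,0,-6]],[[0,0,0],[0,0,-6]],[[0,0,0],[0,0,-6]],[[0,0,0],[0,0,-6]],[[0,0,0],[0,0,-6]],[[0,0,0],[0,0,-6]]]' >/dev/null
python3 -m inch '[[[0,0,0],[0,0,-6]],[[0,0,0],[0,0,-6]],[[0,0,0],[0,0,-6]],[[0,0,0],[0,0,-6]],[[0,0,0],[0,0,-6]],[[0,0,0],[0,0,-6]],[[0,0,0],[0,0,-6]],[[0,0,0],[0,0,-6]]]' >/dev/null
python3 -m inch '[[[0,0,0],[0,0,-6]],[[0,0,0],[0,0,-6]],[[0,0,0],[0,0,-6]],[[0,0,0],[0,0,-6]],[[0,0,0],[0,0,-6]],[[0,0,0],[0,0,-6]],[[0,0,0],[0,0,-6]],[[0,0,0],[0,0,-6]]]' >/dev/null
python3 -m inch '[[[0,0,0],[0,0,-6]],[[0,0,0],[0,0,-6]],[[0,0,0],[0,0,-6]],[[0,0,0],[0,0,-6]],[[0,0,0],[0,0,-6]],[[0,0,0],[0,0,-6]],[[0,0,0],[0,0,-3]],[[0,0,0],[0,0,0]]]' >/dev/null
python3 -m inch '[[[0,0,0],[0,-5,0]],[[0,0,0],[0,-5,0]],[[0,0,0],[0,-5,0]],[[0,0,0],[0,-5,0]],[[0,0,0],[0,-5,0]],[[0,0,0],[0,-5,0]],[[0,0,0],[0,0,0]]]' >/dev/null
python3 -m inch '[[[0,0,0],[5.8,0,-1.55]],[[0,0,0],[5.8,0,-1.55]],[[0,0,0],[5.8,0,-1.55]],[[0,0,0],[5.8,0,-1.55]],[[0,0,0],[5.8,0,-1.55]],[[0,0,0],[0,0,0]],[[0,0,0],[0,0,0]]]' >/dev/null
python3 to.py .5195 .2255 .286 75 15 180; python3 bot.py .38
```

```text
t 34.88 J [-0.87, 0.26, 2.23, 1.66, 1.83, 2.24] tcp [0.5226, -0.0571, 0.3294] F [-0.4, 0.0, -3.2] w 0.0552 gf 106.0
shift now-axes [1.3, 0.6, -0.6] shift target-axes [1.3, 0.6, -0.6] turn [-0.01, -0.13, -0.06]
t 39.55 J [-0.87, 0.26, 2.23, 1.66, 1.83, 2.24] tcp [0.5225, -0.057, 0.3299] F [-0.1, -0.1, -4.0] w 0.0554 gf 106.0
shift now-axes [1.8, 0.5, -0.7] shift target-axes [1.8, 0.5, -0.7] turn [0.04, 0.01, 0.03]
t 43.38 J [-0.78, 0.23, 1.86, 1.07, 1.86, -0.66] tcp [0.5228, -0.057, 0.3286] F [0.2, 0.4, -3.9] w 0.055 gf 106.9
shift now-axes [28.2, -76.0, 273.9] shift target-axes [29.2, -76.3, 273.8] turn [-0.07, -0.17, -0.13]
scene red [(136, 190, 170, 0.437, 0.206), (243, 203, 185, 0.406, 0.159), (848, 453, 238, 0.441, -0.474)]
scene blue [(117, 179, 63, 0.735, 0.354), (378, 192, 88, 0.665, 0.29), (186, 303, 168, 0.521, -0.072), (757, 228, 195, 0.399, 0.089), (26, 310, 184, 0.482, -0.102), (44, 186, 194, 0.372, 0.193)]
scene yellow [(874, 257, 93, 0.701, 0.113), (184, 254, 201, 0.401, 0.021)]
side red [(182, 354, 53, 0.542, 0.141), (377, 350, 77, 0.549, 0.079)]
side blue [(484, 323, 117, 0.515, -0.029), (729, 344, 106, 0.551, 0.008), (87, 314, 156, 0.52, -0.121)]
side yellow [(571, 340, 134, 0.559, -0.058), (172, 267, 272, 0.494, -0.376), (59, 275, 282, 0.515, -0.39)]
```

```bash
python3 -m inch '[[[2,-5,18],[0,0,0]],[[3,-8.5,30],[0,0,0]],[[3,-8.5,30],[0,0,0]],[[3,-8.5,30],[0,0,0]],[[3,-8.5,30],[0,0,0]],[[3,-8.5,30],[0,0,0]],[[3,-8.5,30],[0,0,0]],[[3,-8.5,30],[0,0,0]]]' >/dev/null
python3 -m inch '[[[3,-8,30],[0,0,0]],[[2,-3,16],[0,0,0]],[[0,0,0],[0,0,0]],[[0,0,0],[0,0,0]]]' >/dev/null; python3 to.py .5195 .2255 .11 75 15 180; python3 bot.py .345
```

```text
t 44.48 J [-0.29, 0.07, 2.15, 1.34, 1.44, -0.63] tcp [0.5178, 0.2261, 0.2856] F [-0.5, 0.2, -3.4] w 0.0554 gf 107.1
shift now-axes [-169.7, 2.0, 45.2] shift target-axes [-169.7, 1.8, 45.3] turn [-0.11, -0.01, -0.03]
scene red [(136, 190, 170, 0.449, 0.221), (168, 200, 188, 0.407, 0.177), (819, 453, 238, 0.453, -0.483)]
scene blue [(381, 192, 88, 0.684, 0.308), (180, 203, 150, 0.512, 0.209), (41, 215, 164, 0.481, 0.163), (609, 226, 196, 0.403, 0.104), (35, 184, 193, 0.382, 0.213)]
scene yellow [(1507, 257, 96, 0.71, 0.122), (90, 246, 198, 0.413, 0.054), (49, 386, 243, 0.395, -0.323)]
side red [(113, 362, 81, 0.574, 0.097)]
side blue [(254, 349, 36, 0.516, 0.206), (46, 340, 58, 0.509, 0.145), (717, 344, 106, 0.548, 0.027), (105, 319, 125, 0.507, -0.032)]
side yellow [(798, 336, 135, 0.548, -0.046), (208, 266, 271, 0.487, -0.369), (58, 275, 283, 0.51, -0.386)]
```

```bash
python3 -m inch '[[[-21,0,5.6],[0,0,0]],[[-21,0,5.6],[0,0,0]],[[-21,0,5.6],[0,0,0]],[[-21,0,5.6],[0,0,0]],[[-21,0,5.6],[0,0,0]],[[-21,0,5.6],[0,0,0]],[[-21,0.5,5.6],[0,0,0]],[[-21,0,5.6],[0,0,0]]]' >/dev/null
python3 -m inch '[[[-8,0,2.1],[0,0,0]],[[-6,0,1.6],[0,0,0]],[[0,0,0],[0,0,0]],[[0,0,0],[0,0,0]]]' >/dev/null; python3 to.py .5195 .2255 .088 75 15 180
python3 -m inch '[[[-1.5,0,0.4],[0,0,0]],[[0,0,0],[0,0,0]],[[0,0,0],[0,0,0]]]' >/dev/null; python3 to.py .5195 .2255 .088 75 15 180
```

```text
t 45.58 J [-0.29, 0.51, 2.12, 1.42, 1.36, -1.04] tcp [0.5212, 0.2241, 0.0985] F [0.5, 0.2, -3.8] w 0.0549 gf 107.1
shift now-axes [-9.9, -2.0, 3.6] shift target-axes [-9.9, -2.0, 3.6] turn [0.05, -0.05, 0.07]
t 45.83 J [-0.29, 0.51, 2.12, 1.42, 1.36, -1.04] tcp [0.5207, 0.2247, 0.097] F [0.8, -0.0, -3.3] w 0.0554 gf 107.1
shift now-axes [-8.6, -1.4, 2.8] shift target-axes [-8.6, -1.3, 2.8] turn [-0.02, -0.01, 0.13]
```

```bash
python3 -m inch '[[[-3,-1,1],[0,0,0]],[[-2,0,0.6],[0,0,0]],[[-1.5,0,0.5],[0,0,0]],[[0,0,0],[0,0,0]]]' >/dev/null; python3 to.py .5195 .2255 .088 75 15 180
python3 -m inch '[[[-1.5,0,0.4],[0,0,0]],[[0,0,0],[0,0,0]],[[0,0,0],[0,0,0]]]' >/dev/null; python3 to.py .5195 .2255 .088 75 15 180
python3 -m inch '[[[-1.5,0,0.4],[0,0,0]],[[0,0,0],[0,0,0]],[[0,0,0],[0,0,0]]]' >/dev/null; python3 to.py .5195 .2255 .088 75 15 180
```

```text
t 46.17 J [-0.29, 0.53, 2.12, 1.42, 1.35, -1.06] tcp [0.519, 0.2255, 0.0889] F [-0.2, 0.8, -4.5] w 0.0549 gf 107.1
shift now-axes [-0.8, 0.5, 0.4] shift target-axes [-0.8, 0.5, 0.4] turn [-0.06, 0.02, -0.01]
t 46.42 J [-0.29, 0.53, 2.11, 1.42, 1.35, -1.06] tcp [0.5193, 0.2253, 0.0877] F [0.5, 0.3, -3.7] w 0.0554 gf 107.0
shift now-axes [0.3, 0.1, 0.1] shift target-axes [0.3, 0.1, 0.1] turn [-0.04, -0.01, 0.03]
t 46.67 J [-0.29, 0.53, 2.11, 1.42, 1.36, -1.07] tcp [0.5196, 0.2254, 0.0876] F [-2.2, -1.0, 4.8] w 0.0551 gf 107.3
shift now-axes [0.4, -0.1, -0.1] shift target-axes [0.4, -0.1, -0.1] turn [-0.06, -0.19, 0.09]
```

Contact with the floor. Release and back off.

```bash
python3 -m inch '[[[0,0,0],[0,0,0]],[[0,0,0],[0,0,0]],[[0,0,0],[0,0,0]],[[0,0,0],[0,0,0]],[[0,0,0],[0,0,0]]]' 70 ; python3 -m inch '[[[0,0,-5],[0,0,0]],[[0,0,-15],[0,0,0]],[[0,0,-20],[0,0,0]],[[0,0,-20],[0,0,0]],[[0,0,-20],[0,0,0]],[[0,0,-10],[0,0,0]],[[0,0,0],[0,0,0]]]' >/dev/null; python3 -m inch '[[[20,0,-15],[0,0,0]],[[30,0,-25],[0,0,0]],[[30,0,-25],[0,0,0]],[[30,0,-25],[0,0,0]],[[30,0,-25],[0,0,0]],[[30,0,-25],[0,0,0]],[[20,0,-10],[0,0,0]],[[0,0,0],[0,0,0]]]' >/dev/null; python3 bot.py .141; python3 plan3.py "(.4525,-.344)" 75 15 "(.515,.110)"
```

```text
time: 47.08
ee_pos: [0.5194, 0.2253, 0.0861]
eef_rot: [-0.371, 0.629, 0.483, 0.483]
wrist_force: [0.6, -0.1, -0.4]
grip_width: 0.07
grasp_force: 0.0
scene red [(135, 190, 169, 0.517, 0.307), (212, 202, 186, 0.473, 0.252)]
scene blue [(126, 219, 177, 0.515, 0.211), (412, 230, 200, 0.454, 0.151), (60, 226, 191, 0.478, 0.175), (36, 184, 193, 0.436, 0.298)]
scene yellow [(288, 252, 197, 0.48, 0.087), (58, 386, 243, 0.45, -0.342), (34, 379, 255, 0.411, -0.332)]
side red [(181, 354, 53, 0.517, 0.306), (300, 352, 76, 0.528, 0.233)]
side blue [(126, 332, 78, 0.476, 0.212), (181, 346, 82, 0.515, 0.211), (402, 344, 107, 0.528, 0.136)]
side yellow [(751, 337, 135, 0.531, 0.049), (208, 266, 271, 0.454, -0.345), (59, 275, 282, 0.483, -0.365)]
  yaw row 10 [-5.8  -0.    1.55]
! 0 7 0.01 0.03 v 1.4
! 0 8 0.02 0.061 v 1.8
! 0 9 0.029 0.083 v 2.3
1 [-0.5  -0.78  2.55  1.3   0.78  0.06] [0.472 0.049 0.332] W [ 0.22 -0.04  0.45]
pre [ 0.4046 -0.3568  0.0961] g [ 0.4699 -0.3393  0.078 ]
  row 12 [-12.5  29.8 -13.9]
! 0 0 0.002 0.005 v 1.8
1 [-1.44  0.12  2.11  1.21  1.5  -0.66] [ 0.405 -0.357  0.256] W 
[... 340 characters left out ...]
-0.43  0.43]
flip
1 [-1.31  0.3   2.11  1.67  1.74 -0.82] [ 0.47  -0.339  0.328] W [ 0.18 -0.43  0.27]
2 [-1.31  0.3   2.11  1.67  1.74  2.32] [ 0.47  -0.339  0.328] W [ 0.18 -0.43  0.27]
3 [-1.31  0.3   2.11  1.67  1.74 -0.82] [ 0.47  -0.339  0.328] W [ 0.18 -0.43  0.27]
4 [-1.29  0.01  2.06  1.27  1.43 -0.47] [ 0.47  -0.339  0.328] W [ 0.2  -0.43  0.43]
place
  yaw row 10 [ 5.8   0.   -1.55]
1 [-1.08  0.58  1.37  0.85  2.19 -0.68] [ 0.47  -0.339  0.328] W [ 0.41 -0.63  0.41]
  row 16 [ 5.6 -3.3 28.7]
1 [-0.48  0.14  2.05  1.18  1.62 -0.59] [0.519 0.126 0.286] W [ 0.46 -0.16  0.37]
  row 10 [-19.1   1.3   5.7]
1 [-0.48  0.56  2.03  1.19  1.46 -0.97] [0.519 0.126 0.086] W [ 0.46 -0.16  0.17]
```

Both stand at their pockets by the cap rays: red (0.517,0.307), blue (0.515,0.211). For yellow: translate first, then yaw.

```bash
python3 to.py .405 -.357 .29 75 15 180; python3 - <<'E'
from sim import *
from bench import robot
q=np.array(robot.get_state()["joint_positions"]);T,Rc=fk(q,P);d=Rc.inv().apply(np.array([.405,-.357,.29])-T)*1e3
q=path(q,[(d/12,[0,0,0],12),([0,0,0],[-5.8,0,1.55],10)])
E
```

```text
t 48.43 J [-0.69, 0.02, 2.09, 1.12, 1.78, -0.64] tcp [0.4722, 0.0492, 0.332] F [-0.1, 0.8, -0.2] w 0.0703 gf 0.0
shift now-axes [-147.3, 39.7, -384.7] shift target-axes [-146.7, 40.2, -384.9] turn [-0.03, 0.08, 0.13]
1 [-1.19  0.58  1.46  0.78  2.18 -0.87] [ 0.405 -0.357  0.29 ] W [ 0.33 -0.64  0.37]
2 [-1.46  0.07  2.14  1.28  1.53 -0.65] [ 0.405 -0.357  0.29 ] W [ 0.12 -0.43  0.37]
```

```bash
python3 -m inch '[[[-6,2,-16],[0,0,0]],[[-12,3.3,-32],[0,0,0]],[[-12,3.3,-32],[0,0,0]],[[-12,3.3,-32],[0,0,0]],[[-12,3.3,-32],[0,0,0]],[[-12,3.3,-32],[0,0,0]],[[-12,3.3,-32],[0,0,0]],[[-12,3.3,-32],[0,0,0]]]' 80 >/dev/null
python3 -m inch '[[[-12,3.3,-32],[0,0,0]],[[-12,3.3,-32],[0,0,0]],[[-12,3.3,-32],[0,0,0]],[[-12,3.3,-32],[0,0,0]],[[-12,3.3,-32],[0,0,0]],[[-6,2,-16],[0,0,0]],[[0,0,0],[0,0,0]]]' >/dev/null
python3 -m inch '[[[0,0,0],[-5.8,0,1.55]],[[0,0,0],[-5.8,0,1.55]],[[0,0,0],[-5.8,0,1.55]],[[0,0,0],[-5.8,0,1.55]],[[0,0,0],[-5.8,0,1.55]]]' >/dev/null
python3 -m inch '[[[0,0,0],[-5.8,0,1.55]],[[0,0,0],[-5.8,0,1.55]],[[0,0,0],[-5.8,0,1.55]],[[0,0,0],[-5.8,0,1.55]],[[0,0,0],[-5.8,0,1.55]],[[0,0,0],[0,0,0]],[[0,0,0],[0,0,0]]]' >/dev/null
python3 to.py .4046 -.3568 .0961 15 15 180; python3 bot.py
```

```text
t 50.68 J [-1.47, 0.13, 2.07, 1.26, 1.55, -0.65] tcp [0.4005, -0.3865, 0.2873] F [-0.6, 0.2, -0.6] w 0.0799 gf 0.0
shift now-axes [-181.8, -27.0, 60.7] shift target-axes [-181.7, -27.6, 60.8] turn [-0.22, -0.05, -0.11]
scene red [(138, 190, 169, 0.52, 0.311), (214, 202, 186, 0.476, 0.256)]
scene blue [(126, 219, 177, 0.518, 0.214), (405, 231, 200, 0.457, 0.151), (59, 226, 191, 0.48, 0.178), (37, 184, 193, 0.439, 0.301)]
scene yellow [(556, 256, 198, 0.485, 0.079), (64, 386, 243, 0.453, -0.344)]
side red [(182, 354, 53, 0.516, 0.312), (298, 352, 76, 0.528, 0.239)]
side blue [(244, 326, 99, 0.476, 0.151), (181, 346, 82, 0.514, 0.216), (410, 343, 107, 0.527, 0.14)]
side yellow [(796, 336, 135, 0.528, 0.054), (208, 266, 271, 0.453, -0.344), (57, 275, 282, 0.482, -0.364)]
```

```bash
python3 -m inch '[[[0,-27,10],[0,0,0]],[[-26,0,7],[0,0,0]],[[-26,0,7],[0,0,0]],[[-26,0,7],[0,0,0]],[[-26,0,7],[0,0,0]],[[-26,0,7],[0,0,0]],[[-26,0,7],[0,0,0]],[[-24,0,7],[0,0,0]]]' >/dev/null; python3 -m inch '[[[0,0,0],[0,0,0]],[[0,0,0],[0,0,0]]]' >/dev/null; python3 to.py .4699 -.3393 .078 15 15 180
python3 -m inch '[[[0,0,12],[0,0,0]],[[0,0,14],[0,0,0]],[[0,0,14],[0,0,0]],[[0,0,0],[0,0,0]],[[0,0,0],[0,0,0]]]' >/dev/null; python3 to.py .4699 -.3393 .078 15 15 180
```

```text
t 51.62 J [-1.46, 0.51, 2.11, 1.31, 1.42, -1.05] tcp [0.4038, -0.3612, 0.0987] F [0.6, -0.0, 0.7] w 0.0799 gf 0.0
shift now-axes [-2.2, -3.8, 72.6] shift target-axes [-2.0, -4.0, 72.5] turn [-0.12, -0.12, -0.09]
t 52.03 J [-1.37, 0.53, 2.1, 1.39, 1.38, -1.05] tcp [0.4414, -0.3517, 0.0911] F [0.6, 0.2, -0.2] w 0.0801 gf 0.0
shift now-axes [-4.7, -4.6, 33.1] shift target-axes [-4.7, -4.6, 33.1] turn [-0.05, -0.07, 0.27]
```

```bash
python3 -m inch '[[[-2,-2.5,10],[0,0,0]],[[-1,-1.5,12],[0,0,0]],[[0,0,8],[0,0,0]],[[0,0,0],[0,0,0]],[[0,0,0],[0,0,0]]]' >/dev/null; python3 to.py .4699 -.3393 .078 15 15 180
python3 -m inch '[[[0,-1,2],[0,0,0]],[[0,0,0],[0,0,0]],[[0,0,0],[0,0,0]],[[0,0,0],[0,0,0]],[[0,0,0],[0,0,0]],[[0,0,0],[0,0,0]],[[0,0,0],[0,0,0]],[[0,0,0],[0,0,0]]]' 40 100 >/dev/null; python3 to.py .4699 -.3393 .078 15 15 180
python3 -m inch '[[[10,0,-2.7],[0,0,0]],[[20,0,-5.4],[0,0,0]],[[30,0,-8],[0,0,0]],[[30,0,-8],[0,0,0]],[[30,0,-8],[0,0,0]],[[30,0,-8],[0,0,0]],[[30,0,-8],[0,0,0]],[[30,0,-8],[0,0,0]]]' >/dev/null; python3 -m inch '[[[20,0,-5.4],[0,0,0]],[[14,0,-3.7],[0,0,0]],[[0,0,0],[0,0,0]],[[0,0,0],[0,0,0]]]' >/dev/null;  python3 to.py .4699 -.3393 .328 15 15 180; python3 bot.py .38 lift3
```

```text
t 52.45 J [-1.31, 0.56, 2.09, 1.44, 1.34, -1.07] tcp [0.4671, -0.3396, 0.0789] F [-0.0, -0.1, -0.6] w 0.0799 gf 0.0
shift now-axes [-0.2, 0.4, 3.0] shift target-axes [-0.2, 0.4, 3.0] turn [-0.03, -0.04, 0.07]
t 53.12 J [-1.31, 0.56, 2.09, 1.45, 1.34, -1.07] tcp [0.4685, -0.3388, 0.0786] F [-1.8, -1.8, 2.8] w 0.0553 gf 105.2
shift now-axes [-0.3, 0.8, 1.3] shift target-axes [-0.3, 0.8, 1.3] turn [0.05, -0.07, 0.07]
t 54.12 J [-1.31, 0.0, 2.11, 1.34, 1.43, -0.53] tcp [0.468, -0.3374, 0.3289] F [-0.6, 0.7, -4.2] w 0.0555 gf 106.1
shift now-axes [-0.5, 2.3, 1.5] shift target-axes [-0.5, 2.3, 1.5] turn [-0.02, 0.2, 0.05]
scene red [(136, 190, 169, 0.438, 0.206), (212, 202, 186, 0.403, 0.162), (841, 453, 238, 0.441, -0.474)]
scene blue [(118, 179, 63, 0.735, 0.354), (378, 192, 88, 0.665, 0.29), (127, 219, 177, 0.438, 0.128), (401, 229, 199, 0.388, 0.082), (60, 226, 191, 0.407, 0.099), (37, 184, 193, 0.373, 0.198)]
scene yellow [(1099, 257, 94, 0.697, 0.112), (299, 254, 199, 0.405, 0.023), (94, 401, 219, 0.454, -0.342), (46, 395, 236, 0.408, -0.338)]
side red [(183, 354, 53, 0.542, 0.14), (304, 352, 76, 0.552, 0.083)]
side blue [(244, 326, 99, 0.511, 0.014), (182, 346, 82, 0.541, 0.065), (411, 343, 107, 0.551, 0.006)]
side yellow [(798, 336, 135, 0.552, -0.062), (341, 252, 250, 0.453, -0.341), (70, 267, 262, 0.49, -0.357)]
```

View pics/lift3side.png

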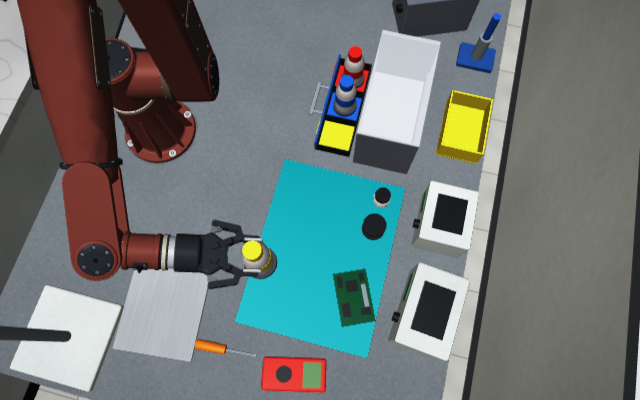

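The yellow bottle (cap at (252,250)) is held upright; red and blue stand in their pockets. Turning it over, holding and turning back.

```bash
python3 -m inch '[[[0,2,0],[0,5,0]],[[0,0,0],[0,5,0]],[[0,0,0],[0,5,0]],[[0,0,0],[0,5,0]],[[0,0,0],[0,5,0]],[[0,0,0],[0,5,0]],[[0,0,0],[0,0,0]]]' >/dev/null
python3 -m inch '[[[0,0,0],[0,0,3]],[[0,0,0],[0,0,6]],[[0,0,0],[0,0,6]],[[0,0,0],[0,0,6]],[[0,0,0],[0,0,6]],[[0,0,0],[0,0,6]],[[0,0,0],[0,0,6]],[[0,0,0],[0,0,6]]]' >/dev/null
python3 -m inch '[[[0,0,0],[0,0,6]],[[0,0,0],[0,0,6]],[[0,0,0],[0,0,6]],[[0,0,0],[0,0,6]],[[0,0,0],[0,0,6]],[[0,0,0],[0,0,6]],[[0,0,0],[0,0,6]],[[0,0,0],[0,0,6]]]' >/dev/null
python3 -m inch '[[[0,0,0],[0,0,6]],[[0,0,0],[0,0,6]],[[0,0,0],[0,0,6]],[[0,0,0],[0,0,6]],[[0,0,0],[0,0,6]],[[0,0,0],[0,0,6]],[[0,0,0],[0,0,6]],[[0,0,0],[0,0,6]]]' >/dev/null
python3 -m inch '[[[0,0,0],[0,0,6]],[[0,0,0],[0,0,6]],[[0,0,0],[0,0,6]],[[0,0,0],[0,0,6]],[[0,0,0],[0,0,6]],[[0,0,0],[0,0,6]],[[0,0,0],[0,0,3]],[[0,0,0],[0,0,0]]]' >/dev/null
python3 to.py .4699 -.3393 .328 15 -15 360
python3 -m inch '[[[0,0,0],[0,0,0]],[[0,0,0],[0,0,0]],[[0,0,0],[0,0,0]],[[0,0,0],[0,0,0]],[[0,0,0],[0,0,0]],[[0,0,0],[0,0,0]],[[0,0,0],[0,0,0]],[[0,0,0],[0,0,0]]]' >/dev/null
python3 -m inch '[[[0,0,0],[0,0,0]],[[0,0,0],[0,0,0]],[[0,0,0],[0,0,0]],[[0,0,0],[0,0,0]],[[0,0,0],[0,0,0]],[[0,0,0],[0,0,0]],[[0,0,0],[0,0,0]],[[0,0,0],[0,0,0]]]' >/dev/null
python3 -m inch '[[[0,0,0],[0,0,0]],[[0,0,0],[0,0,0]],[[0,0,0],[0,0,0]],[[0,0,0],[0,0,0]],[[0,0,0],[0,0,0]],[[0,0,0],[0,0,0]],[[0,0,0],[0,0,0]],[[0,0,0],[0,0,0]]]' >/dev/null
python3 -m inch '[[[0,0,0],[0,0,0]],[[0,0,0],[0,0,0]],[[0,0,0],[0,0,0]],[[0,0,0],[0,0,0]],[[0,0,0],[0,0,0]],[[0,0,0],[0,0,0]],[[0,0,0],[0,0,0]],[[0,0,0],[0,0,0]]]' >/dev/null
python3 -m inch '[[[0,0,0],[0,0,0]],[[0,0,0],[0,0,0]],[[0,0,0],[0,0,0]],[[0,0,0],[0,0,0]],[[0,0,0],[0,0,0]],[[0,0,0],[0,0,0]],[[0,0,0],[0,0,0]],[[0,0,0],[0,0,0]]]' >/dev/null
python3 -m inch '[[[0,0,0],[0,0,0]],[[0,0,0],[0,0,0]],[[0,0,0],[0,0,0]],[[0,0,0],[0,0,0]],[[0,0,0],[0,0,0]],[[0,0,0],[0,0,0]],[[0,0,0],[0,0,0]],[[0,0,0],[0,0,0]]]' >/dev/null
python3 -m inch '[[[0,0,0],[0,0,0]],[[0,0,0],[0,0,0]],[[0,0,0],[0,0,0]],[[0,0,0],[0,0,0]],[[0,0,0],[0,0,0]],[[0,0,0],[0,0,0]],[[0,0,0],[0,0,0]],[[0,0,0],[0,0,0]]]' >/dev/null
python3 to.py .4699 -.3393 .328 15 -15 360
python3 -m inch '[[[0,0,0],[0,0,-3]],[[0,0,0],[0,0,-6]],[[0,0,0],[0,0,-6]],[[0,0,0],[0,0,-6]],[[0,0,0],[0,0,-6]],[[0,0,0],[0,0,-6]],[[0,0,0],[0,0,-6]],[[0,0,0],[0,0,-6]]]' >/dev/null
python3 -m inch '[[[0,0,0],[0,0,-6]],[[0,0,0],[0,0,-6]],[[0,0,0],[0,0,-6]],[[0,0,0],[0,0,-6]],[[0,0,0],[0,0,-6]],[[0,0,0],[0,0,-6]],[[0,0,0],[0,0,-6]],[[0,0,0],[0,0,-6]]]' >/dev/null
python3 -m inch '[[[0,0,0],[0,0,-6]],[[0,0,0],[0,0,-6]],[[0,0,0],[0,0,-6]],[[0,0,0],[0,0,-6]],[[0,0,0],[0,0,-6]],[[0,0,0],[0,0,-6]],[[0,0,0],[0,0,-6]],[[0,0,0],[0,0,-6]]]' >/dev/null
python3 -m inch '[[[0,0,0],[0,0,-6]],[[0,0,0],[0,0,-6]],[[0,0,0],[0,0,-6]],[[0,0,0],[0,0,-6]],[[0,0,0],[0,0,-6]],[[0,0,0],[0,0,-6]],[[0,0,0],[0,0,-3]],[[0,0,0],[0,0,0]]]' >/dev/null
python3 -m inch '[[[0,0,0],[0,-5,0]],[[0,0,0],[0,-5,0]],[[0,0,0],[0,-5,0]],[[0,0,0],[0,-5,0]],[[0,0,0],[0,-5,0]],[[0,0,0],[0,-5,0]],[[0,0,0],[0,0,0]]]' >/dev/null
python3 -m inch '[[[0,0,0],[5.8,0,-1.55]],[[0,0,0],[5.8,0,-1.55]],[[0,0,0],[5.8,0,-1.55]],[[0,0,0],[5.8,0,-1.55]],[[0,0,0],[5.8,0,-1.55]]]' >/dev/null
python3 -m inch '[[[0,0,0],[5.8,0,-1.55]],[[0,0,0],[5.8,0,-1.55]],[[0,0,0],[5.8,0,-1.55]],[[0,0,0],[5.8,0,-1.55]],[[0,0,0],[5.8,0,-1.55]],[[0,0,0],[0,0,0]],[[0,0,0],[0,0,0]]]' >/dev/null
python3 to.py .5195 .1275 .286 75 15 180; python3 bot.py .38
```

```text
t 57.47 J [-1.31, 0.33, 2.13, 1.74, 1.77, 2.27] tcp [0.4691, -0.3401, 0.3301] F [-0.3, 0.2, -4.6] w 0.0557 gf 106.3
shift now-axes [2.3, 0.5, 0.4] shift target-axes [2.3, 0.5, 0.4] turn [-0.02, -0.13, -0.05]
t 62.13 J [-1.31, 0.33, 2.13, 1.74, 1.77, 2.27] tcp [0.469, -0.3401, 0.3308] F [-1.0, 0.3, -4.3] w 0.0553 gf 106.3
shift now-axes [3.0, 0.5, 0.3] shift target-axes [3.0, 0.5, 0.3] turn [0.02, 0.03, 0.04]
t 66.38 J [-1.1, 0.57, 1.4, 0.9, 2.17, -0.73] tcp [0.4696, -0.3397, 0.3291] F [-0.3, 0.9, -4.3] w 0.0554 gf 106.9
shift now-axes [76.6, -72.2, 459.9] shift target-axes [78.5, -72.7, 459.5] turn [-0.07, -0.23, -0.05]
scene red [(135, 190, 169, 0.438, 0.206), (211, 202, 186, 0.403, 0.162), (121, 458, 219, 0.492, -0.479)]
scene blue [(117, 179, 63, 0.735, 0.354), (375, 192, 88, 0.665, 0.29), (126, 219, 177, 0.437, 0.128), (355, 229, 198, 0.391, 0.083), (57, 226, 191, 0.407, 0.099), (37, 184, 193, 0.373, 0.198)]
scene yellow [(804, 257, 92, 0.704, 0.113), (132, 254, 202, 0.398, 0.021), (73, 407, 216, 0.466, -0.356)]
side red [(184, 354, 53, 0.542, 0.14), (309, 352, 76, 0.552, 0.083)]
side blue [(249, 326, 100, 0.511, 0.012), (184, 346, 82, 0.541, 0.065), (421, 343, 107, 0.551, 0.006)]
side yellow [(800, 336, 135, 0.552, -0.062), (344, 255, 258, 0.465, -0.355), (30, 258, 277, 0.481, -0.388)]
```

```bash
python3 -m inch '[[[2.5,-2.4,15],[0,0,0]],[[5.1,-4.8,31],[0,0,0]],[[5.1,-4.8,31],[0,0,0]],[[5.1,-4.8,31],[0,0,0]],[[5.1,-4.8,31],[0,0,0]],[[5.1,-4.8,31],[0,0,0]],[[5.1,-4.8,31],[0,0,0]],[[5.1,-4.8,31],[0,0,0]]]' >/dev/null
python3 -m inch '[[[5.1,-4.8,31],[0,0,0]],[[5.1,-4.8,31],[0,0,0]],[[5.1,-4.8,31],[0,0,0]],[[5.1,-4.8,31],[0,0,0]],[[5.1,-4.8,31],[0,0,0]],[[5.1,-4.8,31],[0,0,0]],[[5.1,-4.8,31],[0,0,0]],[[2.7,-2.4,11],[0,0,0]]]' >/dev/null
python3 -m inch '[[[0,0,0],[0,0,0]],[[0,0,0],[0,0,0]],[[0,0,0],[0,0,0]]]' >/dev/null; python3 to.py .520 .1275 .11 75 15 180; python3 bot.py .345
```

```text
t 68.07 J [-0.49, 0.12, 2.09, 1.23, 1.59, -0.67] tcp [0.5193, 0.126, 0.286] F [0.9, 1.0, -4.1] w 0.0553 gf 107.4
shift now-axes [-169.5, 0.1, 47.2] shift target-axes [-169.6, 0.3, 47.1] turn [0.08, 0.02, 0.05]
scene red [(135, 190, 169, 0.45, 0.221), (212, 202, 186, 0.414, 0.175), (820, 453, 238, 0.453, -0.483)]
scene blue [(377, 192, 88, 0.684, 0.308), (126, 219, 177, 0.449, 0.14), (377, 230, 201, 0.393, 0.09), (61, 226, 191, 0.417, 0.11), (37, 184, 193, 0.382, 0.213)]
scene yellow [(1301, 257, 95, 0.714, 0.123), (109, 238, 160, 0.511, 0.108), (37, 249, 173, 0.481, 0.067), (370, 256, 201, 0.412, 0.024)]
side red [(182, 354, 53, 0.539, 0.165), (181, 360, 78, 0.567, 0.104)]
side blue [(143, 355, 108, 0.574, 0.027)]
side yellow [(279, 339, 73, 0.517, 0.106), (69, 332, 94, 0.515, 0.048), (741, 337, 136, 0.551, -0.047)]
```

```bash
python3 -m inch '[[[-21,0,5.7],[0,0,0]],[[-21,0,5.7],[0,0,0]],[[-21,0,5.7],[0,0,0]],[[-21,0,5.7],[0,0,0]],[[-21,0,5.7],[0,0,0]],[[-21,0,5.7],[0,0,0]],[[-21,0,5.7],[0,0,0]],[[-21,0,5.7],[0,0,0]]]' >/dev/null
python3 -m inch '[[[-8,0,2.1],[0,0,0]],[[-6,0,1.6],[0,0,0]],[[-2,0,0.5],[0,0,0]],[[0,0,0],[0,0,0]],[[0,0,0],[0,0,0]]]' >/dev/null; python3 to.py .520 .1275 .088 75 15 180
python3 -m inch '[[[-2,0,1],[0,0,0]],[[-2,0,0.6],[0,0,0]],[[0,0,0],[0,0,0]],[[0,0,0],[0,0,0]]]' >/dev/null; python3 to.py .520 .1275 .088 75 15 180
```

```text
t 69.25 J [-0.49, 0.54, 2.07, 1.24, 1.46, -1.05] tcp [0.5202, 0.1269, 0.0961] F [0.5, -0.1, -4.6] w 0.0554 gf 107.4
shift now-axes [-7.6, -0.4, 2.6] shift target-axes [-7.6, -0.4, 2.6] turn [0.03, -0.02, 0.13]
t 69.58 J [-0.49, 0.55, 2.06, 1.24, 1.46, -1.05] tcp [0.5195, 0.128, 0.091] F [0.4, -1.2, -4.7] w 0.0553 gf 107.5
shift now-axes [-3.0, 0.6, 0.5] shift target-axes [-3.0, 0.6, 0.5] turn [-0.04, 0.0, 0.06]
```

```bash
python3 -m inch '[[[-1.5,0,0.3],[0,0,0]],[[-1.5,0,0.3],[0,0,0]],[[0,0,0],[0,0,0]],[[0,0,0],[0,0,0]]]' >/dev/null; python3 to.py .520 .1275 .088 75 15 180
python3 -m inch '[[[-1.5,0,0.4],[0,0,0]],[[0,0,0],[0,0,0]],[[0,0,0],[0,0,0]]]' >/dev/null; python3 to.py .520 .1275 .088 75 15 180
```

```text
t 69.92 J [-0.49, 0.56, 2.06, 1.25, 1.45, -1.06] tcp [0.5195, 0.1277, 0.0876] F [0.2, -0.1, -3.7] w 0.0556 gf 107.5
shift now-axes [0.3, 0.6, -0.1] shift target-axes [0.3, 0.6, -0.1] turn [-0.04, -0.0, 0.02]
t 70.17 J [-0.49, 0.56, 2.06, 1.25, 1.46, -1.06] tcp [0.5196, 0.1277, 0.0876] F [-1.6, -2.8, 4.5] w 0.0551 gf 107.9
shift now-axes [0.4, 0.4, -0.2] shift target-axes [0.4, 0.4, -0.2] turn [-0.06, -0.19, 0.05]
```

```bash
python3 -m inch '[[[0,0,0],[0,0,0]],[[0,0,0],[0,0,0]],[[0,0,0],[0,0,0]],[[0,0,0],[0,0,0]],[[0,0,0],[0,0,0]]]' 70 ; python3 -m inch '[[[0,0,-5],[0,0,0]],[[0,0,-15],[0,0,0]],[[0,0,-20],[0,0,0]],[[0,0,-20],[0,0,0]],[[0,0,-20],[0,0,0]],[[0,0,-10],[0,0,0]],[[0,0,0],[0,0,0]]]' >/dev/null; python3 -m inch '[[[20,0,-15],[0,0,0]],[[30,0,-25],[0,0,0]],[[30,0,-25],[0,0,0]],[[30,0,-25],[0,0,0]],[[30,0,-25],[0,0,0]],[[30,0,-25],[0,0,0]],[[20,0,-10],[0,0,0]],[[0,0,0],[0,0,0]]]' >/dev/null; python3 bot.py .141 rel3; python3 - <<'E'
from sim import *
from bench import robot
q0=np.array(robot.get_state()["joint_positions"]);print(q0.round(2),fk(q0,P)[0].round(3))
for az in(20,40,60,75,90):
  for pit in(30,45,60):
    for x in(.39,.54):
      Rt=tool(az*rad,pit*rad,np.pi)
      s=ik(np.array([x,.209,.034]),Rt,q0);print(az,pit,x,s[0].round(2),round(s[1],3),round(s[2],3))
E
```

```text
time: 70.58
ee_pos: [0.5195, 0.1277, 0.0861]
eef_rot: [-0.371, 0.629, 0.483, 0.483]
wrist_force: [0.3, -0.2, 0.0]
grip_width: 0.07
grasp_force: 0.0
scene red [(135, 190, 169, 0.517, 0.307), (211, 202, 186, 0.474, 0.253), (58, 410, 241, 0.476, -0.41)]
scene blue [(126, 219, 177, 0.515, 0.211), (409, 231, 200, 0.453, 0.149), (61, 225, 191, 0.478, 0.175), (37, 184, 193, 0.436, 0.297)]
scene yellow [(63, 249, 186, 0.514, 0.111), (90, 264, 201, 0.477, 0.05), (54, 254, 199, 0.477, 0.082)]
side red [(182, 354, 53, 0.517, 0.306), (302, 352, 76, 0.529, 0.234)]
side blue [(225, 327, 96, 0.477, 0.157), (180, 346, 82, 0.515, 0.211), (341, 345, 105, 0.531, 0.141)]
side yellow [(195, 337, 113, 0.517, 0.112), (457, 336, 136, 0.53, 0.045)]
[-0.83  0.14  1.96  1.03  1.9  -0.7 ] [ 0.472 -0.048  0.332]
20 30 0.39 [ 0.51  0.38  2.55  3.43  0.85 -1.68] 0.049 0.076
20 30 0.54 [ 0.16  0.33  2.41  2.88  0.66 -1.45] 0.0 0.0
20 45 0.39 [ 0.38 -0.02  2.55  3.52  0.13 -1.92] 0.025 0.059
20 45 0.54 [ 0.19  0.19  2.34  2.53  0.2  -1.09] 0.0 0.0
20 60 0.39 [ 0.32 -0.12  2.5   0.05  0.23  1.5 ] 0.0 0.0
20 60 0.54 [
[... 708 characters left out ...]
6 -0.06] 0.0 0.0
75 30 0.39 [-0.36  0.34  2.39  1.26  1.13 -1.12] 0.0 0.0
75 30 0.54 [-0.24  0.51  2.07  1.28  1.13 -0.94] 0.0 0.0
75 45 0.39 [-0.21  0.14  2.4   1.09  0.92 -0.78] 0.0 0.0
75 45 0.54 [-0.14  0.38  2.07  1.06  0.93 -0.65] 0.0 0.0
75 60 0.39 [-0.02  0.03  2.36  0.77  0.77 -0.33] 0.0 0.0
75 60 0.54 [-0.02  0.31  2.02  0.73  0.81 -0.27] 0.0 0.0
90 30 0.39 [-0.32  0.42  2.24  1.05  1.25 -1.09] 0.0 0.0
90 30 0.54 [-0.23  0.6   1.91  1.07  1.28 -0.92] 0.0 0.0
90 45 0.39 [-0.2   0.23  2.28  0.92  1.06 -0.85] 0.0 0.0
90 45 0.54 [-0.14  0.46  1.93  0.9   1.1  -0.72] 0.0 0.0
90 60 0.39 [-0.03  0.11  2.28  0.69  0.9  -0.51] 0.0 0.0
90 60 0.54 [-0.02  0.37  1.93  0.66  0.96 -0.44] 0.0 0.0
```

View pics/rel3side.png

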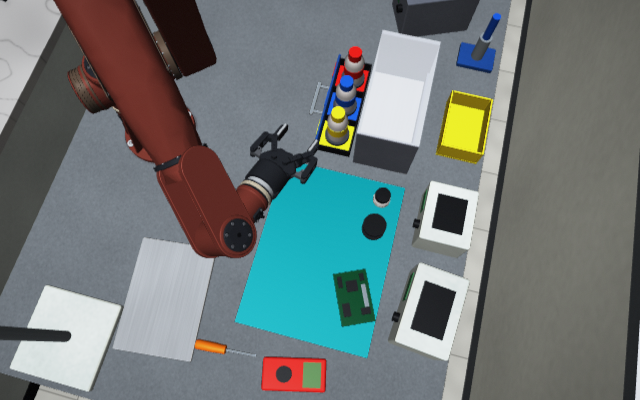

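All three bottles stand in their pockets: caps at (354,53), (346,82), (337,113), upright. Now the push: close the fingers, pitch to 45°, go in front of the bar.

```bash
python3 -m inch '[[[0,0,0],[0,-5,0]],[[0,0,0],[0,-5,0]],[[0,0,0],[0,-5,0]],[[0,0,0],[0,-5,0]],[[0,0,0],[0,-5,0]],[[0,0,0],[0,-5,0]],[[0,0,0],[0,0,0]],[[0,0,0],[0,0,0]]]' 0 30 >/dev/null; python3 to.py .375 .209 .16 75 45 180;  python3 - <<'E'
from sim import *
from bench import robot
q=np.array(robot.get_state()["joint_positions"])
for t,n in(((.375,.209,.16),10),((.375,.209,.03),6),((.54,.209,.03),20)):
    T,Rc=fk(q,P);d=Rc.inv().apply(np.array(t)-T)*1e3;print(d.round(),(d/n).round(1))
    q=path(q,[(d/n,[0,0,0],n)])
E
```

```text
t 72.6 J [-0.69, -0.09, 1.92, 0.7, 1.68, -0.49] tcp [0.4718, -0.0471, 0.3307] F [-0.6, -0.7, -0.2] w -0.0001 gf 0.0
shift now-axes [36.3, -158.9, 278.5] shift target-axes [36.5, -159.8, 278.0] turn [-0.19, -0.11, 0.1]
[  36. -159.  279.] [  3.6 -15.9  27.9]
1 [-0.22 -0.27  2.42  0.89  1.15 -0.41] [0.375 0.209 0.16 ] W [0.32 0.   0.37]
[-92.   0.  92.] [-15.3   0.   15.3]
1 [-0.22  0.13  2.43  1.1   0.92 -0.81] [0.375 0.209 0.03 ] W [0.32 0.   0.24]
[ 30. 160.  30.] [1.5 8.  1.5]
1 [-0.14  0.39  2.06  1.07  0.93 -0.66] [0.54  0.209 0.03 ] W [0.49 0.   0.24]
```

```bash
python3 -m inch '[[[2,-16,14],[0,0,0]],[[3.6,-16,28],[0,0,0]],[[3.6,-16,28],[0,0,0]],[[3.6,-16,28],[0,0,0]],[[3.6,-16,28],[0,0,0]],[[3.6,-16,28],[0,0,0]],[[3.6,-16,28],[0,0,0]],[[3.6,-16,28],[0,0,0]]]' >/dev/null
python3 -m inch '[[[3.6,-16,28],[0,0,0]],[[3.6,-16,28],[0,0,0]],[[2,0,14],[0,0,0]],[[0,0,0],[0,0,0]],[[0,0,0],[0,0,0]]]' >/dev/null; python3 to.py .375 .209 .03 75 45 180
python3 - <<'E'
from h import *
f=grab("scene","push0");g=grab("side","push0s")
a=f["pixels"][110:270,110:310,::-1];b=g["pixels"][30:190,230:430,::-1]
cv2.imwrite("pics/push0c.png",cv2.resize(np.vstack([a,b]),None,fx=1.8,fy=1.8,interpolation=cv2.INTER_CUBIC))
E
```

```text
t 73.68 J [-0.22, -0.26, 2.42, 0.89, 1.14, -0.41] tcp [0.3734, 0.2093, 0.1574] F [-0.1, 0.3, 0.3] w -0.0003 gf 0.0
shift now-axes [-90.1, 2.3, 90.2] shift target-axes [-90.0, 1.6, 90.2] turn [-0.3, -0.01, -0.15]
```

View pics/push0c.png

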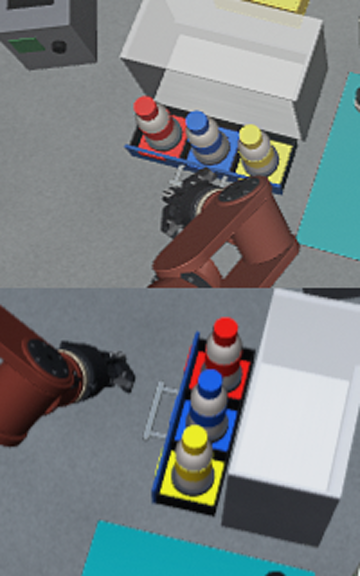

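The crop shows the closed fingers in front of the pull bar, bottles upright in the drawer. Lowering and starting the push gently.

```bash
python3 -m inch '[[[-15,0,15],[0,0,0]],[[-15,0,15],[0,0,0]],[[-15,0,15],[0,0,0]],[[-15,0,15],[0,0,0]],[[-15,0,15],[0,0,0]],[[-14,1,14],[0,0,0]],[[0,0,0],[0,0,0]],[[0,0,0],[0,0,0]]]' >/dev/null; python3 to.py .40 .209 .03 75 45 180
python3 -m inch '[[[0.4,2,0.4],[0,0,0]],[[0.7,4,0.7],[0,0,0]],[[0.7,4,0.7],[0,0,0]],[[0.7,4,0.7],[0,0,0]],[[0.7,4,0.7],[0,0,0]],[[0.7,4,0.7],[0,0,0]],[[0.5,3,0.5],[0,0,0]],[[0.4,2,0.4],[0,0,0]]]' >/dev/null; python3 to.py .535 .209 .03 75 45 180
python3 -m inch '[[[0.4,2,0.4],[0,0,0]],[[0.4,2,0.4],[0,0,0]],[[0.4,2,0.4],[0,0,0]],[[0.4,2,0.4],[0,0,0]],[[0.4,2,0.4],[0,0,0]],[[0.4,2,0.4],[0,0,0]],[[0.4,2,0.4],[0,0,0]],[[0.4,2,0.4],[0,0,0]]]' >/dev/null; python3 to.py .535 .209 .03 75 45 180
```

```text
t 74.45 J [-0.22, 0.12, 2.43, 1.09, 0.92, -0.79] tcp [0.3768, 0.2078, 0.0335] F [-0.7, 0.2, -0.2] w -0.0 gf 0.0
shift now-axes [2.6, 22.1, 7.5] shift target-axes [2.6, 22.1, 7.5] turn [-0.04, -0.04, -0.14]
t 75.12 J [-0.2, 0.17, 2.37, 1.09, 0.92, -0.78] tcp [0.405, 0.208, 0.0338] F [-0.5, -0.9, 0.9] w -0.0002 gf 0.0
shift now-axes [21.6, 125.4, 27.2] shift target-axes [21.8, 125.4, 27.2] turn [-0.0, -0.0, 0.07]
t 75.78 J [-0.19, 0.19, 2.33, 1.09, 0.92, -0.76] tcp [0.4206, 0.2084, 0.0334] F [-2.5, -1.0, 0.8] w 0.0002 gf 1.1
shift now-axes [18.9, 110.4, 23.7] shift target-axes [18.9, 110.3, 23.8] turn [-0.07, 0.01, 0.03]
```

```bash
python3 -m inch '[[[0.6,3,0.6],[0,0,0]],[[0.7,4,0.7],[0,0,0]],[[0.7,4,0.7],[0,0,0]],[[0.7,4,0.7],[0,0,0]],[[0.7,4,0.7],[0,0,0]],[[0.7,4,0.7],[0,0,0]],[[0.7,4,0.7],[0,0,0]],[[0.7,4,0.7],[0,0,0]]]' >/dev/null; python3 -m inch '[[[0.7,4,0.7],[0,0,0]],[[0.7,4,0.7],[0,0,0]],[[0.7,4,0.7],[0,0,0]],[[0.7,4,0.7],[0,0,0]],[[0.7,4,0.7],[0,0,0]],[[0.7,4,0.7],[0,0,0]],[[0.7,4,0.7],[0,0,0]],[[0.6,3,0.6],[0,0,0]]]' >/dev/null; python3 to.py .535 .209 .03 75 45 180; python3 - <<'E'
from h import *
f=grab("scene");g=grab("side")
a=f["pixels"][110:270,110:310,::-1];b=g["pixels"][30:190,230:430,::-1]
cv2.imwrite("pics/push1c.png",cv2.resize(np.vstack([a,b]),None,fx=1.8,fy=1.8,interpolation=cv2.INTER_CUBIC))
E
```

```text
t 77.12 J [-0.17, 0.3, 2.19, 1.08, 0.92, -0.71] tcp [0.4856, 0.2071, 0.0337] F [-2.2, 1.8, 0.4] w 0.0 gf 1.0
shift now-axes [7.6, 47.2, 13.0] shift target-axes [7.7, 47.2, 12.9] turn [0.02, 0.01, 0.05]
```

View pics/push1c.png

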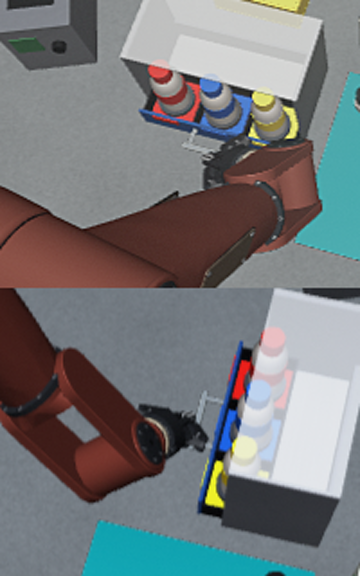

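The drawer is about half in, bottles upright going under the translucent top. Continuing to the stop.

```bash
python3 -m inch '[[[0.5,3,0.7],[0,0,0]],[[0.6,4,0.9],[0,0,0]],[[0.6,4,0.9],[0,0,0]],[[0.6,4,0.9],[0,0,0]],[[0.6,4,0.9],[0,0,0]],[[0.6,4,0.9],[0,0,0]],[[0.6,4,0.9],[0,0,0]],[[0.5,3,0.7],[0,0,0]]]' >/dev/null; python3 to.py .535 .209 .03 75 45 180; python3 -m inch '[[[0.4,2,0.4],[0,0,0]],[[0.4,2,0.4],[0,0,0]],[[0.4,2,0.4],[0,0,0]],[[0.4,2,0.4],[0,0,0]]]' >/dev/null; python3 to.py .535 .209 .03 75 45 180
```

```text
t 77.88 J [-0.15, 0.35, 2.12, 1.07, 0.93, -0.68] tcp [0.5166, 0.2073, 0.0322] F [-2.1, -1.2, 2.8] w 0.0001 gf 1.4
shift now-axes [2.9, 17.3, 6.1] shift target-axes [2.9, 17.3, 6.1] turn [0.0, -0.01, 0.05]
t 78.22 J [-0.15, 0.36, 2.1, 1.07, 0.93, -0.68] tcp [0.5243, 0.2074, 0.032] F [-1.7, -0.0, 1.5] w 0.0001 gf 1.4
shift now-axes [1.6, 10.0, 4.5] shift target-axes [1.6, 10.0, 4.5] turn [-0.03, 0.01, 0.04]
```

```bash
python3 -m inch '[[[0.3,2,0.4],[0,0,0]],[[0.3,2,0.4],[0,0,0]],[[0.3,2,0.4],[0,0,0]],[[0.3,2,0.4],[0,0,0]],[[0,0,0],[0,0,0]]]' >/dev/null; python3 to.py .535 .209 .03 75 45 180;  python3 -m inch '[[[0.3,2,0.4],[0,0,0]],[[0.3,1,0.4],[0,0,0]],[[0,0,0],[0,0,0]]]' >/dev/null; python3 to.py .535 .209 .03 75 45 180; python3 -m inch '[[[0.3,1.5,0.4],[0,0,0]],[[0.3,1,0.4],[0,0,0]],[[0,0,0],[0,0,0]]]' >/dev/null; python3 to.py .535 .209 .03 75 45 180
```

```text
t 78.63 J [-0.15, 0.37, 2.09, 1.06, 0.94, -0.67] tcp [0.5284, 0.208, 0.0315] F [-14.2, -8.8, 12.6] w -0.0001 gf 8.5
shift now-axes [0.8, 6.2, 3.0] shift target-axes [0.8, 6.1, 3.0] turn [-0.55, -0.06, 0.08]
t 78.88 J [-0.15, 0.38, 2.08, 1.06, 0.94, -0.67] tcp [0.5287, 0.2082, 0.0313] F [-24.5, -17.6, 22.2] w 0.0001 gf 15.0
shift now-axes [0.8, 5.9, 2.6] shift target-axes [0.8, 5.9, 2.7] turn [-0.87, -0.08, 0.1]
t 79.13 J [-0.15, 0.38, 2.08, 1.05, 0.95, -0.66] tcp [0.5289, 0.2083, 0.0312] F [-33.1, -26.7, 34.1] w -0.0001 gf 20.6
shift now-axes [0.7, 5.8, 2.3] shift target-axes [0.7, 5.7, 2.4] turn [-1.15, -0.09, 0.13]
```

Firm stop reached. Backing off and checking.

```bash
python3 -m inch '[[[-1,-6,-1.3],[0,0,0]],[[-1,-6,-1.3],[0,0,0]],[[-1,-8,-1],[0,0,0]],[[-2,-15,-3],[0,0,0]],[[-2,-15,-3],[0,0,0]],[[-2,-15,-3],[0,0,0]],[[0,0,0],[0,0,0]]]' >/dev/null; python3 -m inch '[[[15,-15,-20],[0,0,0]],[[20,-10,-25],[0,0,0]],[[20,0,-28],[0,0,0]],[[20,0,-28],[0,0,0]],[[20,0,-28],[0,0,0]],[[20,0,-28],[0,0,0]],[[20,0,-28],[0,0,0]],[[0,0,0],[0,0,0]]]' >/dev/null;  python3 to.py .535 .209 .03 75 45 180; python3 - <<'E'
from h import *
f=grab("scene");g=grab("side")
a=f["pixels"][90:250,110:310,::-1];b=g["pixels"][30:190,280:480,::-1]
cv2.imwrite("pics/push2c.png",cv2.resize(np.vstack([a,b]),None,fx=1.8,fy=1.8,interpolation=cv2.INTER_CUBIC))
H,S,V=cv2.split(cv2.cvtColor(g["pixels"],cv2.COLOR_RGB2HSV))
# blue front top edge (z .058) in side view
m=(S>120)&(H>105)&(H<128)&(V>40)
for v in(60,80,100,120,140):
    us=np.flatnonzero(m[v,290:400])+290
    if len(us): print(v,us.min(),us.max(),cast(g,us.min(),v,.058).round(3),cast(g,us.max(),v,.058).round(3))
E
```

```text
t 80.38 J [-0.25, -0.28, 2.2, 0.82, 1.31, -0.26] tcp [0.4436, 0.181, 0.2693] F [1.4, 0.1, 0.2] w 0.0002 gf 0.0
shift now-axes [-134.8, 77.0, 205.7] shift target-axes [-133.4, 81.1, 205.0] turn [0.73, -0.16, 0.62]
```

View pics/push2c.png

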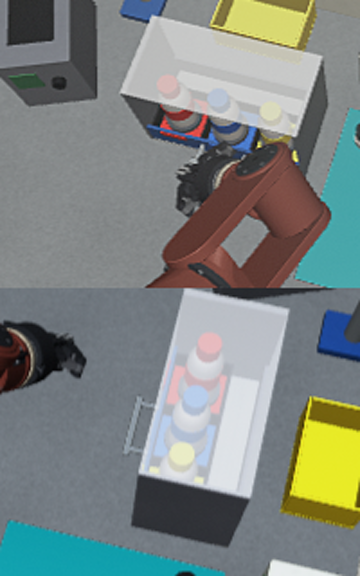

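The picture shows the drawer in, the three bottles upright under the translucent top (side crop caps at (209,347), (196,400), (182,455)). Checking flushness numerically.

```bash
python3 - <<'E'
from h import *
g=grab("side");f=grab("scene")
for n,u,v,z in(("bar L",358.3,92.2,.036),("bar R",350.6,121.1,.036),("roof FL",382.2,30.6,.195),("roof FR",355,133.9,.195),("roof BL",440,41,.195),("roof BR",419,146,.195),("unit base FR",353,162,0.),("cap r",396,63,.141),("cap b",388.5,91.8,.141),("cap y",381.5,122.5,.141)):
    print(n,cast(g,u,v,z).round(3))
c=np.vstack([cv2.resize(g["pixels"][75:150,330:430,::-1],(800,600),interpolation=cv2.INTER_CUBIC)]);cv2.imwrite("pics/z.png",c)
E
```

```text
bar L [0.547 0.252 0.036]
bar R [0.548 0.153 0.036]
roof FL [0.578 0.358 0.195]
roof FR [0.578 0.04  0.195]
roof BL [0.736 0.365 0.195]
roof BR [0.741 0.047 0.195]
unit base FR [0.583 0.044 0.   ]
cap r [0.635 0.306 0.141]
cap b [0.635 0.211 0.141]
cap y [0.636 0.116 0.141]
```

View pics/z.png

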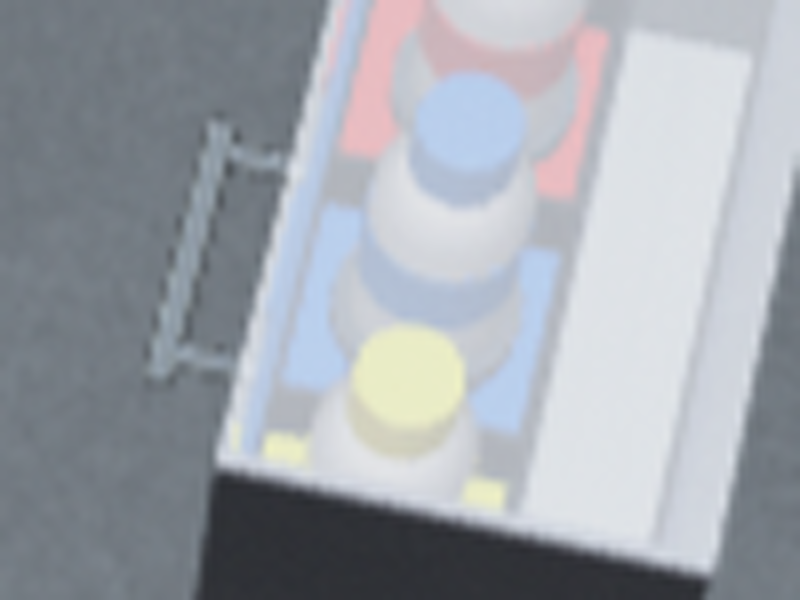

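The zoom shows the front flush with the shell: bar at x ≈ 0.547, shell front ≈ 0.581, so about 35 mm apart, as expected when home. All bottles are upright and centred, so I'm handing in.

```bash
python3 -m inch '[[[0,0,0],[0,0,0]],[[0,0,0],[0,0,0]],[[0,0,0],[0,0,0]]]' >/dev/null; python3 -c "
from bench import robot
print(robot.job_done())"
```

```text
the job is handed in; nothing more can be done
None
```

I handed the job in at about 81 s: each bottle (red, blue, then yellow) was held upside down for about five seconds and stood upright in its own pocket, and the drawer was pushed to its stop. The last pictures show it home to within about 3 mm with the bottles upright; no verdict came back.

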